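# Swap combs at the inspection camera

## Robot

A 6-joint arm with a two-finger parallel gripper is mounted at the origin on the work surface. World frame = base frame: x ahead of the robot, y to its left, z up, the work surface at z = 0. Lengths are in m, angles in degrees, forces in N, time in s.
With the tool pointing down it reaches from about 0.375 to 0.9 m from the base axis. Payload 3.1 kg.
Tool frame: the origin (TCP) lies midway between the tips of the shut fingers; the grasp point (between the pads) lies bot.hold_point_z behind it (bot.hold_point_z is the distance from the TCP to the grasp point, in m); z points along the fingers, y is the direction in which the jaws open and shut (so a half turn about z gives the same grasp; the last joint's range is limited). The gripper opens to 87 mm and grips with 3 to 60 N. Pads are 19 mm wide; open, the fingers measure 117 mm over their backs; the gripper's body (75 mm by 190 mm) begins 51 mm behind the grasp point.
Start: joints at [-76.06, 30.224, 82.088, -0, 67.689, -10.227], TCP at [0.256, -0.57, 0.183] pointing down, gripper open.
Joint ranges: [-176.69, 176.69], [-43.24, 126.21], [12.49, 139.97], [-82, 262], [0, 151.66], [-163.58, 163.58]. Speed limits (degrees/s): [159.86, 159.86, 180, 180, 180, 180].

## Interface

Orientations are given as a 3x3 rotation matrix whose columns are the frame's x, y, z axes.
In Python, from rig import bot, vision, order gives the robot as it stands. The module is installed in compiled form; this text tells all that it offers.
- The arm moves only by the tool move_arm, never from a script. Its argument "moves" is a list of rows, each an object of numbers: "hand": the finger opening in mm, from 0 to 87; "x", "y", "z": the shift along the tool's x, y, z in units of 25 mm (1.0 is 25 mm); "wx", "wy", "wz": the turn, a rotation vector about the tool's x, y, z in degrees. In form: [{"hand": .., "x": .., "y": .., "z": .., "wx": .., "wy": .., "wz": ..}, ...]. A call has 1 to 20 rows; each row shifts and turns the commanded pose from where the row before left it, along the tool's axes as they then stand; what a row does not reach is not made up. A row lasts 1/10 s, in which the tool goes at most 50 mm and 8.59 degrees, less where a joint would pass 70% of its speed; a pose out of reach is approached as far as the arm can. A call is refused whole if a number of a shift passes 1 or a number of a turn 8.59, either way. A call with a gripper value outside its range is refused whole. The fingers move at their own pace and stop on an object; the grip force is fixed at half the most. Time passes only in rows, so rows that do not move let the fingers close. It gives the time, the measured TCP pose, the force and the opening at its end, in the units of the state.
- bot.read_state(): the state, without advancing time (a new reading comes with each control period).
- vision.capture(name): name is "scene" or "top" or "wrist"; returns a dict with "image" (420x560x3 uint8, red, green, blue), "z_map" (420x560 float32, m along the optical axis (not along the pixel's ray), 0 where there is no reading), "fx", "fy", "cx", "cy" (pixels), "pose" (4x4, takes a point from camera to world coordinates); the wrist camera has in their place "hand_eye" (4x4, takes a point from camera to tool coordinates, whose origin is the TCP and whose axes are the flange's). Camera axes: x right, y down, z forward; pixel columns grow to the right and rows downward; lengths in m; the calibration is good to about 2 mm. A picture is of the moment at which its call begins: read the wrist's pose just before it.
- order.hand_in(): hands the job in, once; it reports no verdict.
The state is a dict: "time_s": time; "joint_positions": joint angles; "qvel": joint speeds; "tau": joint torques, N m; "position": TCP position; "tcp_rot": TCP orientation; "force": force on the tool from outside, world axes, zero at the start; "moment": the same for the moment, N m; "opening": opening from 0.0 (shut) to 1.0 (fully open).
Only numpy, scipy, OpenCV 4.12 (cv2) and the standard library are available. Lean on these libraries where they do the work, as an engineer would, in place of code of your own. Each camera call takes 0.05 s, during which the arm holds its last target.

## Task

The comb standing in the low single-slot rest has been checked: slide it, teeth down, fully into the empty slot of the comb rack, about midway along the slot, and let go of it. Then draw the long comb out of the rack and hold it up in the air for the inspection camera, spine up, a flat side square to the tilted lens and its length level, with the middle of the comb on the lens axis 160 mm in front of the lens. Finish while still holding it there, steady, and leave the short comb and all the other things where they are.

Things in the scene. Friction and masses are not known exactly. Their poses are not given: they have to be found in the camera images.
- comb_done: The checked comb, dark wood, 140 mm long (along its y), fine teeth, about 75 g; starts standing upright in the rest. A wooden comb: straight spine (the top 26 mm) over teeth; 10 mm thick along its x, 70 mm high along its z (spine up), origin in the middle of the tooth tips. 
- comb_long: The comb to present, dark wood, 170 mm long (along its y), the longest of the three, with few, widely spaced teeth, about 90 g; starts standing upright in one of the rack's three slots, its middle within 8 mm of the slot's. A wooden comb: straight spine (the top 26 mm) over teeth; 10 mm thick along its x, 70 mm high along its z (spine up), origin in the middle of the tooth tips. 
- comb_short: The short comb, dark wood, 110 mm long (along its y), fine teeth, 60 g; stands in another slot of the rack and stays there. A wooden comb: straight spine (the top 26 mm) over teeth; 10 mm thick along its x, 70 mm high along its z (spine up), origin in the middle of the tooth tips. 
- rack: Fixed light-wood comb rack on a board 210 x 190 x 8 mm; origin at the centre of its underside. Three open-ended slots run along its y at x = -72, 0, +72 mm, each 14 mm wide between rails 9 mm thick, 150 mm long. Slot floor 8 mm, rail tops 33 mm above the table; a comb standing in a slot has its spine top 78 mm above the table.
- empty_slot: The empty slot of the rack (two thin brass tabs 12 x 14 mm on the board mark its two ends, 85 mm either side of its middle): origin at the middle of the slot on its floor, 8 mm above the table; x across the slot, y along it, z up.
- rest: Fixed low rest, a board 70 x 120 mm and 8 mm thick with one slot along its y between two rails 90 mm long; slot width, floor height and rail height as in the rack. Origin at the centre of its underside. The checked comb stands in it at the start.
- camera_head: Inspection camera head (grey box 50 mm wide, lens in a white ring light 68 mm across) on a fixed stand at the far side. Origin: centre of the lens front, 282 mm above the table. It looks along its -x, towards the robot and 0.4 rad downward; y is level. A comb presented well has x and y parallel to this x and y (either flat side to the lens), so its spine leans 0.4 rad away from the camera.
- view (a point): The point in the air where the middle of the long comb (half its length, half its height: 35 mm above the tooth tips, 35 mm below the top of the spine) must be: on the lens axis 160 mm in front of the lens, about 220 mm above the table.
- comb_long_mid (a point): The middle of the long comb (on comb_long's z axis, 35 mm from its origin).
- spool: Bystander: wooden thread spool, 38 mm wide, 48 mm high.
- roller1: Bystander: upright setting roller, a tube of 34 mm diameter, 60 mm high.
- roller2: Bystander: upright setting roller, a tube of 28 mm diameter, 60 mm high.
- pin_jar: Bystander: jar of 52 mm diameter, 60 mm high.
- spray: Bystander: bottle of 48 mm diameter, 160 mm high.
- brush: Bystander: brush lying on the table, right of the rest.

How it is judged (in metres and radians):
On the way, in this order (a step that is already met when the one before it is completed fails the run):
1. the checked comb stands fully down in the rack's empty slot and is let go (x of comb_done in the frame of empty_slot between -0.007 and 0.007 m and y of comb_done in the frame of empty_slot between -0.03 and 0.03 m and z of comb_done in the frame of empty_slot below 0.004 m and angle between comb_done's own z axis and vertical below 0.25 rad and contact force between comb_done and the fingers below 0.1 N), for 0.3 s.
2. the long comb is lifted clear of the rack by the gripper (height (world z) of comb_long above 0.06 m and contact force between comb_long and the fingers above 0.5 N and contact force between comb_long and rack below 0.1 N), for 0.2 s.
At the end, for the whole second after the job is handed in: Checked comb released in the once-empty slot: tips within 4 mm of its floor, 30 mm of its middle, under 0.25 rad off upright. Long comb held only by the fingers, still (30 mm/s, 0.2 rad/s), its middle within 25 mm of the point 160 mm before the lens, square and level to it within 0.2 rad, spine up (all of step 1 and distance between comb_long_mid and view below 0.025 m and angle between the x axis of comb_long and the x axis of camera_head, either way round below 0.2 rad and angle between the y axis of comb_long and the y axis of camera_head, either way round below 0.2 rad and angle between comb_long's own z axis and vertical below 0.8 rad and height (world z) of comb_long above 0.1 m and contact force between comb_long and the fingers above 0.5 N and contact force between comb_long and camera_head below 0.1 N and contact force between comb_long and rack below 0.1 N and linear speed of comb_long below 0.03 m/s and angular speed of comb_long below 0.2 rad/s); the arm keeps its last pose, push and grip.
It fails at once if the short comb is shifted by more than 15 mm (distance of comb_short from where it was at the start of the episode above 0.015 m).
It fails at once if another thing on the table is moved by more than 30 mm (distance of any of spool, roller1, roller2, pin_jar, spray, brush from where it was at the start of the episode above 0.03 m).
It also fails if it takes over 58 s, if anything falls off the work surface, if the arm or the gripper's body presses on something with over 40 N, if the wrist force passes 120 N, or if a joint passes its speed limit or range.

## Working session

There is one attempt and no reset: what is moved stays moved. The work goes in short steps, Python scripts to look and compute and a tool call to move; the robot and the scene stay as the last step left them, time stands still between calls to the robot, and variables do not carry over. Pictures are saved under pics/ and viewed, and the job is handed in when it is done.

Besides the shell and the picture viewer there is one more tool, called as name([rows], argument=value, ...), one row to a line, values as JSON. move_arm: Moves the arm, as the interface text tells. Its arguments: {"type":"object","properties":{"moves":{"type":"array"}},"required":["moves"]}

```bash
mkdir -p pics
python3 - <<'E'
from rig import bot, vision, order
import cv2,numpy as np
s=bot.read_state()
for k,v in s.items(): print(k,np.round(v,4).tolist())
print(bot.hold_point_z)
for n in ["scene","top","wrist"]:
    c=vision.capture(n); cv2.imwrite(f"pics/{n}0.png",c["image"][:,:,::-1])
    print(n,c["fx"],c["fy"],c["cx"],c["cy"],np.round(c.get("pose",c.get("hand_eye")),4).tolist())
    np.savez(f"{n}0.npz",**c)
E
```

```text
time_s 0.0
joint_positions [-76.0599, 30.278, 82.1564, -0.0016, 67.6882, -10.2272]
qvel [-0.0035, -0.0905, 0.049, -0.0196, 0.0456, -0.0379]
tau [-0.0001, -44.0049, -17.6594, 0.0633, 0.0581, -0.0002]
position [0.2557, -0.5694, 0.1823]
tcp_rot [[0.9123, 0.4094, -0.0005], [0.4094, -0.9123, 0.0021], [0.0004, -0.0021, -1.0]]
force [-0.3213, 0.1815, -0.4295]
moment [0.0594, 0.0206, -0.0341]
opening 0.9991
0.0187
scene 517.7078372943175 517.7078372943175 272.37834481222404 210.38462594414483 [[0.3092, 0.7724, -0.5548, 1.3233], [0.951, -0.2481, 0.1844, -0.2523], [0.0048, -0.5847, -0.8112, 1.2566], [0.0, 0.0, 0.0, 1.0]]
top 535.1052290750916 535.1052290750916 278.3440783613831 219.47985746542025 [[-0.0115, -0.9958, 0.0907, 0.4236], [-0.9999, 0.0124, 0.0088, -0.0066], [-0.0099, -0.0906, -0.9958, 1.8384], [0.0, 0.0, 0.0, 1.0]]
wrist 308.4252425241017 308.4252425241017 278.3768184947732 214.9892072140929 [[0.0001, -0.966, -0.2585, 0.0704], [1.0, 0.0003, -0.0005, -0.0003], [0.0006, -0.2585, 0.966, -0.2023], [0.0, 0.0, 0.0, 1.0]]
```

View pics/scene0.png

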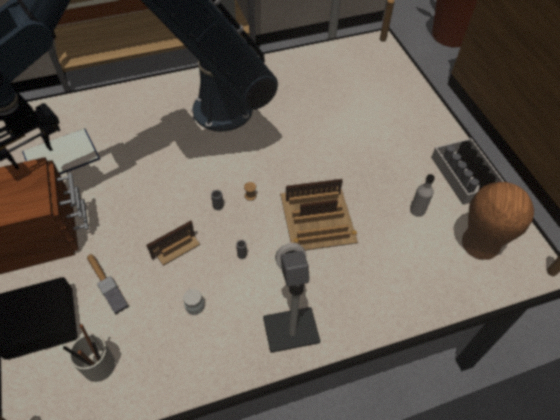

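View pics/top0.png

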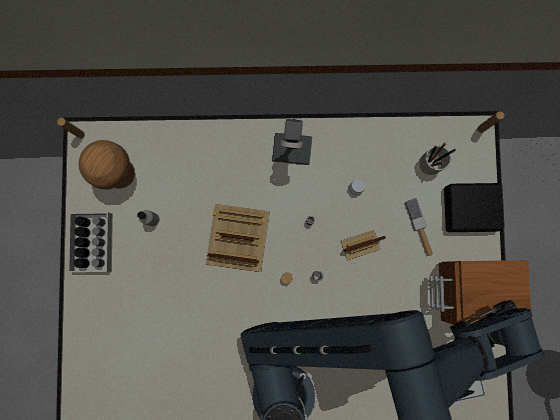

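View pics/wrist0.png

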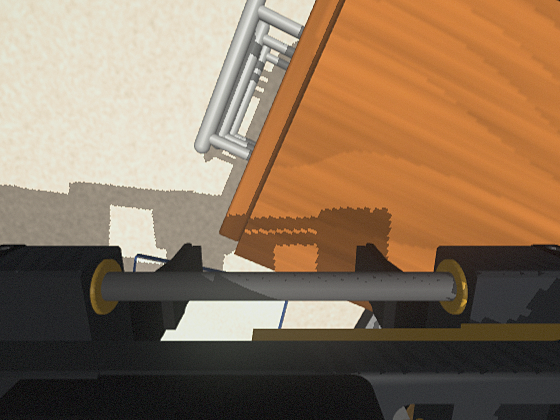

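The top view shows the rack near (238,238). Its long comb is at the bottom, the short one in the middle and the empty slot at the top (240,217). The rest is at (362,245), and the camera head at (290,145). I'll enlarge these next.

Run:
```python
import cv2
a=cv2.imread("pics/top0.png"); s=cv2.imread("pics/scene0.png")
cv2.imwrite("pics/c1.png",cv2.resize(a[195:285,195:295],None,fx=6,fy=6,interpolation=cv2.INTER_CUBIC))
cv2.imwrite("pics/c2.png",cv2.resize(a[185:295,270:400],None,fx=6,fy=5,interpolation=cv2.INTER_CUBIC))
cv2.imwrite("pics/c3.png",cv2.resize(s[170:260,265:365],None,fx=6,fy=6,interpolation=cv2.INTER_CUBIC))
cv2.imwrite("pics/c4.png",cv2.resize(s[215:275,140:210],None,fx=8,fy=8,interpolation=cv2.INTER_CUBIC))
cv2.imwrite("pics/c5.png",cv2.resize(s[235:355,255:330],None,fx=5,fy=5,interpolation=cv2.INTER_CUBIC))
```

```text
(no output)
```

View pics/c1.png

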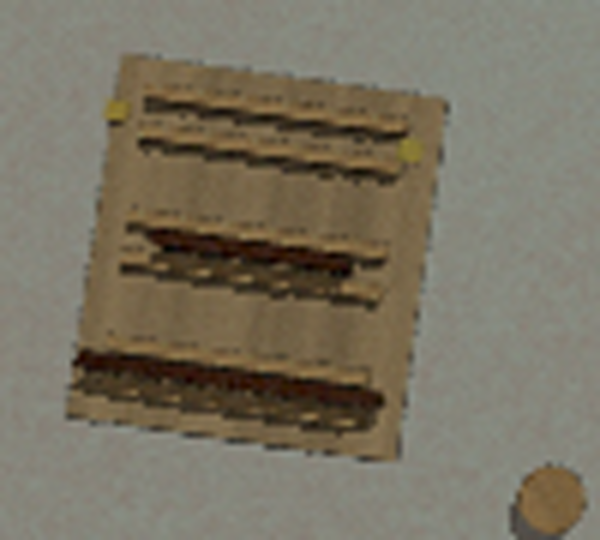

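View pics/c2.png

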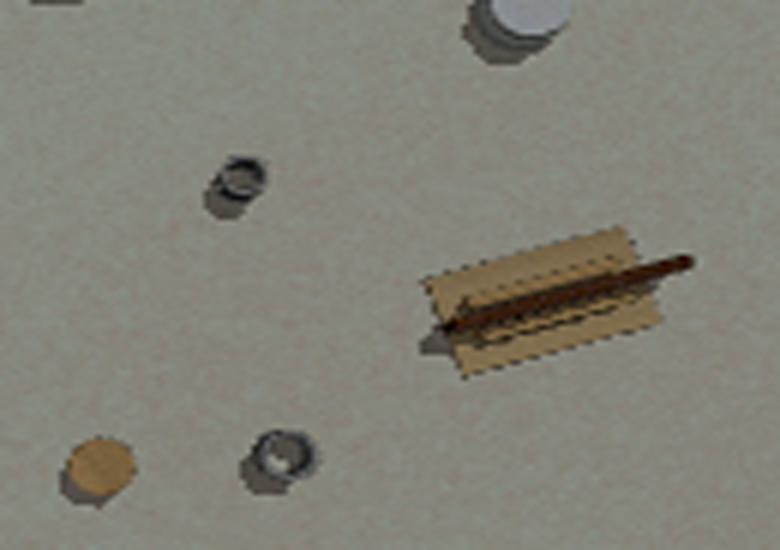

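View pics/c3.png

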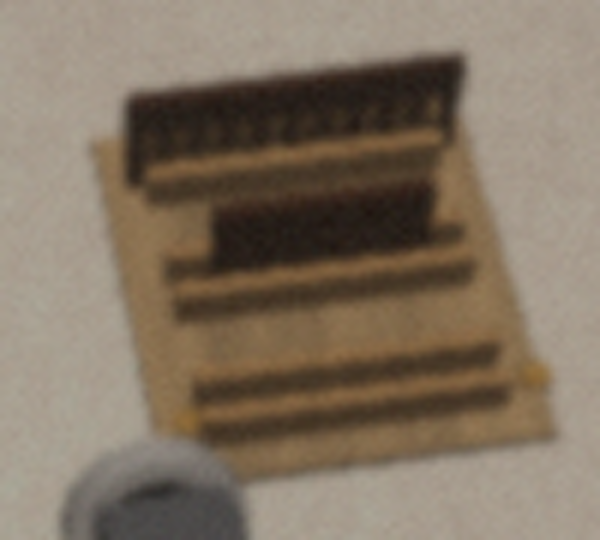

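View pics/c4.png

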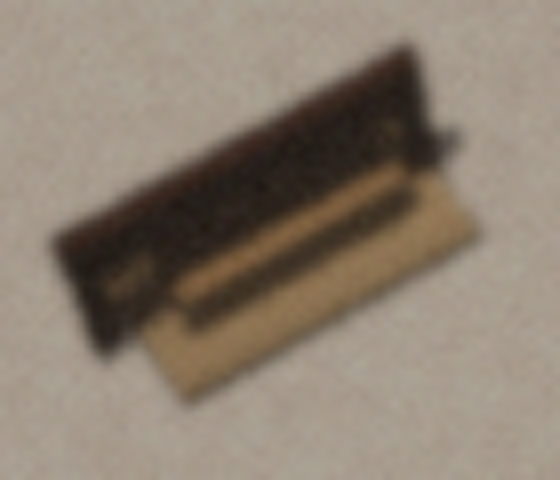

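View pics/c5.png

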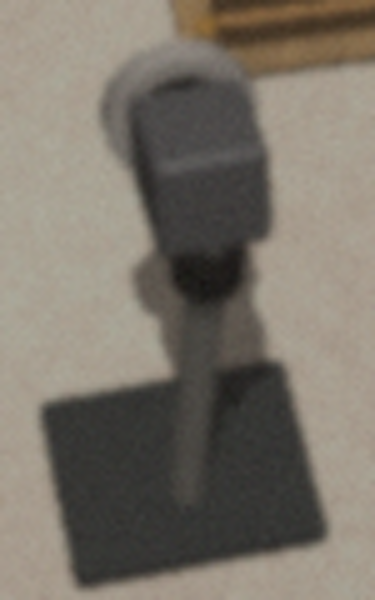

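```bash
cat > h.py <<'E'
import numpy as np,cv2
def ray(c,u,v,z):
    T=c["pose"]; d=T[:3,:3]@np.array([(u-c["cx"])/c["fx"],(v-c["cy"])/c["fy"],1]); o=T[:3,3]
    return o+d*(z-o[2])/d[2]
def pt(c,u,v,T=None):
    T=c["pose"] if T is None else T
    z=c["z_map"][int(round(v)),int(round(u))]
    return T[:3,:3]@(z*np.array([(u-c["cx"])/c["fx"],(v-c["cy"])/c["fy"],1]))+T[:3,3]
def cloud(c,T=None):
    T=c["pose"] if T is None else T
    v,u=np.mgrid[0:420,0:560]; z=c["z_map"]
    P=np.stack([(u-c["cx"])/c["fx"]*z,(v-c["cy"])/c["fy"]*z,z],-1)
    return P@T[:3,:3].T+T[:3,3]
E
python3 - <<'E'
from h import *
t=dict(np.load("top0.npz")); s=dict(np.load("scene0.npz"))
np.set_printoptions(precision=4,suppress=True)
def show(n,c,org,f,pts,z):
    Q=[]
    for x,y in pts:
        u=org[0]+(x+.5)/f[0]-.5; v=org[1]+(y+.5)/f[1]-.5
        Q.append(ray(c,u,v,z)); print(n,Q[-1],"depth:",pt(c,u,v))
    Q=np.array(Q); print("  mean",Q.mean(0),"ang",np.degrees(np.arctan2(*(Q[1]-Q[0])[1::-1])),np.linalg.norm(Q[1]-Q[0]))
A=(195,195),(6,6)
show("long",t,*A,[(80,360),(383,400)],.078)
show("short",t,*A,[(150,235),(352,269)],.078)
show("tabs",t,*A,[(116,111),(411,151)],.009)
show("board",t,*A,[(123,55),(447,103),(400,460),(66,418)],.008)
show("tabsS",s,(265,170),(6,6),[(187,420),(537,378)],.009)
show("longS",s,(265,170),(6,6),[(132,95),(462,58)],.078)
show("done",t,(270,185),(6,5),[(447,327),(690,262)],.078)
show("doneS",s,(140,215),(8,8),[(58,240),(408,44)],.078)
show("restb",t,(270,185),(6,5),[(425,282),(628,230),(660,320),(465,376)],.008)
C=cloud(s)
P=C[235:355,255:330].reshape(-1,3); P=P[P[:,2]>.15]
C2=cloud(t)[110:190,260:320].reshape(-1,3); C2=C2[C2[:,2]>.15]
for P in (P,C2): print(len(P),P.min(0),P.max(0),P.mean(0))
# objects
for n,u,v in [("spool",195+550/6,195+500/6),("r1",270+240/6,185+177/5),("r2",270+285/6,185+455/5),("jar",357,187),("spray",146,216)]:
    print(n,pt(t,u,v))
E
```

```text
long [0.4709 0.242  0.078 ] depth: [0.471  0.2429 0.0714]
long [0.4471 0.076  0.078 ] depth: [0.4471 0.076  0.0778]
  mean [0.459 0.159 0.078] ang -98.15900279804414 0.16763635152460482
short [0.539  0.2034 0.078 ] depth: [0.5391 0.2037 0.0761]
short [0.519  0.0925 0.078 ] depth: [0.5213 0.0948 0.0357]
  mean [0.529  0.1479 0.078 ] ang -100.23910320185455 0.11278307773809579
tabs [0.615  0.2311 0.009 ] depth: [0.6154 0.2316 0.0054]
tabs [0.5899 0.0621 0.009 ] depth: [0.5903 0.0622 0.0048]
  mean [0.6024 0.1466 0.009 ] ang -98.45805861544645 0.17087706852182835
board [0.6474 0.2272 0.008 ] depth: [ 0.6486  0.2284 -0.0015]
board [0.6173 0.0412 0.008 ] depth: [0.6181 0.0414 0.0013]
board [0.4139 0.0699 0.008 ] depth: [0.4139 0.07   0.006 ]
board [0.4399 0.2598 0.008 ] depth: [ 0.44    0.2621 -0.0081]
  mean [0.5296 0.1495 0.008 ] ang -99.18697434923176 0.18837293401726934
tabsS [0.5882 0.0632 0.009 ] depth: [0.5911 0.0619 0.0138]
tabsS [0.6172 0.2313 0.009 ] depth: [0.6174 0.2312 0.0093]
  mean [0.6027 0.1473 0.009 ] ang 80.22076112065545 0.17067194091177806
longS [0.4448 0.0827 0.078 ]
[... 518 characters left out ...]
745  0.078 ] ang 108.15178661096155 0.13571510834327402
restb [ 0.5138 -0.2017  0.008 ] depth: [ 0.5145 -0.2032 -0.0065]
restb [ 0.548  -0.3181  0.008 ] depth: [ 0.5481 -0.3186  0.0053]
restb [ 0.4862 -0.3346  0.008 ] depth: [ 0.4867 -0.3371 -0.0062]
restb [ 0.4494 -0.223   0.008 ] depth: [ 0.4495 -0.2234  0.0041]
  mean [ 0.4993 -0.2693  0.008 ] ang -73.6259032665657 0.1213611439409099
1427 [ 0.7708 -0.2523  0.1501] [1.3233 0.0001 1.2566] [ 0.8437 -0.0466  0.3259]
551 [ 0.4236 -0.068   0.2684] [ 0.8644 -0.0032  1.8384] [ 0.7966 -0.0359  0.3706]
spool [ 0.3897 -0.0161  0.0473]
r1 [ 0.5869 -0.0996 -0.0052]
r2 [ 0.3955 -0.1219 -0.0029]
jar [ 0.6918 -0.2559  0.0581]
spray [0.5958 0.4345 0.1283]
```

Run:
```python
from h import *
t=dict(np.load("top0.npz")); s=dict(np.load("scene0.npz"))
np.set_printoptions(precision=4,suppress=True)
for n,c in (("s",s),("t",t)):
    C=cloud(c); I=c["image"]; P=C.reshape(-1,3); col=I.reshape(-1,3).astype(int)
    m=(c["z_map"].reshape(-1)>0)&(P[:,2]>.2)&(P[:,2]<.4)&(P[:,0]>.65)&(P[:,0]<1)&(abs(P[:,1])<.15)
    Q=P[m];b=col[m].sum(1)
    print(n,len(Q),Q.min(0),Q.max(0))
    W=Q[b>330]; print("bright",len(W),W.min(0),W.max(0),W.mean(0), np.percentile(b,[10,50,90]))
    # ring: plane fit
    top=Q[b<=330]
    for lo in np.arange(.76,.90,.01):
        k=(Q[:,0]>=lo)&(Q[:,0]<lo+.01)
        if k.sum()>2: print("%.2f"%lo,k.sum(),"y %.4f %.4f z %.4f %.4f"%(*np.percentile(Q[k,1],[3,97]),*np.percentile(Q[k,2],[3,97])), int(b[k].mean()))
# stand base in top
a=cv2.imread("pics/top0.png")
cv2.imwrite("pics/c6.png",cv2.resize(a[110:195,260:325],None,fx=8,fy=7,interpolation=cv2.INTER_CUBIC))
```

```text
s 1308 [ 0.7708 -0.067   0.2009] [0.8674 0.0001 0.3383]
bright 141 [ 0.7708 -0.067   0.2731] [0.8632 0.0001 0.3331] [ 0.7855 -0.0366  0.3104] [139. 213. 336.]
0.77 59 y -0.0619 -0.0141 z 0.2945 0.3176 374
0.78 164 y -0.0652 -0.0070 z 0.2931 0.3206 312
0.79 95 y -0.0654 -0.0018 z 0.2761 0.3178 283
0.80 85 y -0.0603 -0.0108 z 0.2761 0.3230 222
0.81 88 y -0.0611 -0.0134 z 0.2910 0.3271 216
0.82 85 y -0.0623 -0.0153 z 0.2956 0.3322 216
0.83 101 y -0.0632 -0.0156 z 0.2993 0.3356 225
0.84 197 y -0.0640 -0.0172 z 0.2981 0.3353 205
0.85 316 y -0.0618 -0.0187 z 0.2084 0.3211 176
0.86 118 y -0.0512 -0.0215 z 0.2520 0.2992 124
t 532 [ 0.7715 -0.068   0.2684] [ 0.8644 -0.0032  0.3406]
bright 53 [ 0.7715 -0.0525  0.307 ] [ 0.7893 -0.015   0.3281] [ 0.7793 -0.0336  0.3163] [130.  216.  329.9]
0.77 62 y -0.0615 -0.0143 z 0.2911 0.3217 272
0.78 62 y -0.0653 -0.0033 z 0.2946 0.3226 290
0.79 83 y -0.0623 -0.0047 z 0.2780 0.3227 151
0.80 71 y -0.0586 -0.0122 z 0.2757 0.3264 202
0.81 64 y -0.0613 -0.0124 z 0.3166 0.3312 210
0.82 63 y -0.0614 -0.0154 z 0.3202 0.3352 214
0.83 68 y -0.0642 -0.0155 z 0.3257 0.3392 217
0.84 36 y -0.0619 -0.0185 z 0.3218 0.3356 194
0.85 19 y -0.0641 -0.0202 z 0.2993 0.3215 162
0.86 4 y -0.0454 -0.0207 z 0.2820 0.2947 170
```

View pics/c6.png

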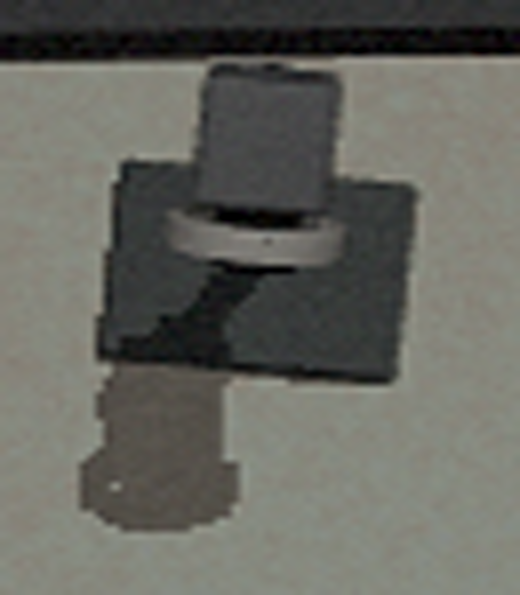

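```bash
python3 - <<'E'
from h import *
s=dict(np.load("scene0.npz"));t=dict(np.load("top0.npz"))
np.set_printoptions(precision=3,suppress=True)
for u,v in [(460,265),(520,265),(460,300),(430,285)]: print(pt(t,u,v))
for u,v in [(45,165),(60,230),(80,215),(5,185),(65,150)]: print("s",pt(s,u,v))
E
cat > plan.py <<'E'
import numpy as np
from scipy.spatial.transform import Rotation as R
def rot(ang,tilt=0):
    # tool x level at angle ang(deg) ; tool z tilted by tilt rad toward (tool y level dir)
    a=np.radians(ang); x=np.array([np.cos(a),np.sin(a),0]); f=np.array([np.sin(a),-np.cos(a),0])
    z=np.sin(tilt)*f-np.cos(tilt)*np.array([0,0,1.]); y=np.cross(z,x)
    return np.c_[x,y,z]
def delta(p,Rm,p2,R2):
    """shift in tool axes (25mm units, before turning) and rotvec deg"""
    Rm=np.array(Rm)
    return Rm.T@(np.array(p2)-p)/.025, R.from_matrix(Rm.T@R2).as_rotvec(degrees=True)
def sim(p,Rm,rows):
    p=np.array(p);Rm=np.array(Rm)
    for n,r in rows:
        for _ in range(n):
            p=p+Rm@(np.array(r[:3])*.025); Rm=Rm@R.from_rotvec(r[3:],degrees=True).as_matrix()
    return p,Rm
E
python3 - <<'E'
from plan import *
from rig import bot
s=bot.read_state(); p=np.array(s["position"]); Rm=np.array(s["tcp_rot"])
np.set_printoptions(precision=3,suppress=True)
print(delta(p,Rm,[.501,-.2735,.2],rot(107.2)))
print(delta(p,rot(107.2),[.501,-.2735,.2],rot(107.2)))
E
```

```text
[ 0.427 -0.545  0.193]
[ 0.425 -0.725  0.198]
[ 0.321 -0.543  0.185]
[ 0.362 -0.49   0.051]
s [ 0.272 -0.545  0.2  ]
s [ 0.442 -0.543  0.128]
s [ 0.393 -0.492  0.109]
s [ 0.307 -0.65   0.196]
s [ 0.043 -0.531  0.016]
(array([13.798, -6.79 , -0.685]), array([ -0.065,  -0.083, -83.032]))
(array([ 8.413, 12.873, -0.7  ]), array([0., 0., 0.]))
```

move_arm([
  {"hand": 87, "z": -1},
  {"hand": 87, "z": -1},
  {"hand": 87, "z": -1},
  {"hand": 87, "wz": -8.3},
  {"hand": 87, "wz": -8.3},
  {"hand": 87, "wz": -8.3},
  {"hand": 87, "wz": -8.3},
  {"hand": 87, "wz": -8.3},
  {"hand": 87, "wz": -8.3},
  {"hand": 87, "wz": -8.3},
  {"hand": 87, "wz": -8.3},
  {"hand": 87, "wz": -8.3},
  {"hand": 87, "wz": -8.3},
])

```text
schema error: expected keys hand, x, y, z, wx, wy, wz
```

move_arm([
  {"hand": 60, "x": 0.6, "y": 0.9},
  {"hand": 60, "x": 0.6, "y": 0.9},
  {"hand": 60, "x": 0.6, "y": 0.9},
  {"hand": 60, "x": 0.6, "y": 0.9},
  {"hand": 60, "x": 0.6, "y": 0.9},
  {"hand": 60, "x": 0.6, "y": 0.9},
  {"hand": 60, "x": 0.6, "y": 0.9},
  {"hand": 60, "x": 0.6, "y": 0.9},
  {"hand": 60, "x": 0.6, "y": 0.9},
  {"hand": 60, "x": 0.6, "y": 0.9},
  {"hand": 60, "x": 0.6, "y": 0.9, "z": 0.7},
  {"hand": 60, "x": 0.6, "y": 1, "z": 0.7},
  {"hand": 60, "x": 0.6, "y": 1, "z": 0.7},
  {"hand": 60, "x": 0.6, "y": 1, "z": 0.7},
  {"hand": 60},
])

```text
schema error: expected keys hand, x, y, z, wx, wy, wz
```

```bash
cat > look.py <<'E'
import sys
from h import *
from rig import bot,vision
s=bot.read_state(); c=vision.capture("wrist")
T=np.eye(4);T[:3,:3]=s["tcp_rot"];T[:3,3]=s["position"]
c["pose"]=T@c["hand_eye"]
n=sys.argv[1]; np.savez(n+".npz",**c); cv2.imwrite(f"pics/{n}.png",c["image"][:,:,::-1])
np.set_printoptions(precision=4,suppress=True)
print(s["time_s"],np.array(s["position"]),np.array(s["tcp_rot"]).tolist(),np.array(s["force"]),s["opening"])
E
python3 look.py w1
```

```text
0.15 [ 0.2558 -0.5696  0.1825] [[0.9123511041786011, 0.40940847496221494, -0.0004041450249175332], [0.4094085657838461, -0.9123496983490392, 0.001629167036085034], [0.0002982732001295047, -0.0016518327792836472, -0.9999985912397914]] [ 0.0757  0.1274 -0.0773] 0.9963597573459677
```

View pics/w1.png

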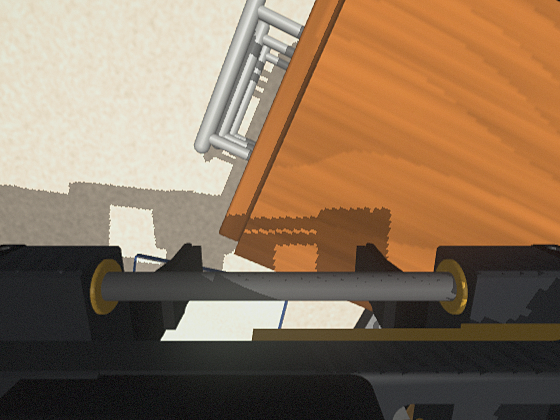

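The picture hasn't changed: the cabinet is still at the upper right and nothing moved, because every key has to be given in each row.

move_arm([
  {"hand": 87, "x": 0, "y": 0, "z": -1, "wx": 0, "wy": 0, "wz": 0},
  {"hand": 87, "x": 0, "y": 0, "z": -1, "wx": 0, "wy": 0, "wz": 0},
  {"hand": 87, "x": 0, "y": 0, "z": -1, "wx": 0, "wy": 0, "wz": 0},
  {"hand": 87, "x": 0, "y": 0, "z": 0, "wx": 0, "wy": 0, "wz": -8.3},
  {"hand": 87, "x": 0, "y": 0, "z": 0, "wx": 0, "wy": 0, "wz": -8.3},
  {"hand": 87, "x": 0, "y": 0, "z": 0, "wx": 0, "wy": 0, "wz": -8.3},
  {"hand": 87, "x": 0, "y": 0, "z": 0, "wx": 0, "wy": 0, "wz": -8.3},
  {"hand": 87, "x": 0, "y": 0, "z": 0, "wx": 0, "wy": 0, "wz": -8.3},
  {"hand": 87, "x": 0, "y": 0, "z": 0, "wx": 0, "wy": 0, "wz": -8.3},
  {"hand": 87, "x": 0, "y": 0, "z": 0, "wx": 0, "wy": 0, "wz": -8.3},
  {"hand": 87, "x": 0, "y": 0, "z": 0, "wx": 0, "wy": 0, "wz": -8.3},
  {"hand": 87, "x": 0, "y": 0, "z": 0, "wx": 0, "wy": 0, "wz": -8.3},
  {"hand": 87, "x": 0, "y": 0, "z": 0, "wx": 0, "wy": 0, "wz": -8.3},
])

```text
time_s: 1.5
position: [0.2558, -0.5699, 0.2579]
tcp_rot: [[-0.301, 0.954, -0.0], [0.954, 0.301, 0.001], [0.001, 0.0, -1.0]]
force: [-0.4, -1.0, 0.3]
opening: 0.999
```

move_arm([
  {"hand": 60, "x": 0.6, "y": 0.9, "z": 0, "wx": 0, "wy": 0, "wz": 0},
  {"hand": 60, "x": 0.6, "y": 0.9, "z": 0, "wx": 0, "wy": 0, "wz": 0},
  {"hand": 60, "x": 0.6, "y": 0.9, "z": 0, "wx": 0, "wy": 0, "wz": 0},
  {"hand": 60, "x": 0.6, "y": 0.9, "z": 0, "wx": 0, "wy": 0, "wz": 0},
  {"hand": 60, "x": 0.6, "y": 0.9, "z": 0, "wx": 0, "wy": 0, "wz": 0},
  {"hand": 60, "x": 0.6, "y": 0.9, "z": 0, "wx": 0, "wy": 0, "wz": 0},
  {"hand": 60, "x": 0.6, "y": 0.9, "z": 0, "wx": 0, "wy": 0, "wz": 0},
  {"hand": 60, "x": 0.6, "y": 0.9, "z": 0, "wx": 0, "wy": 0, "wz": 0},
  {"hand": 60, "x": 0.6, "y": 0.9, "z": 0, "wx": 0, "wy": 0, "wz": 0},
  {"hand": 60, "x": 0.6, "y": 0.9, "z": 0, "wx": 0, "wy": 0, "wz": 0},
  {"hand": 60, "x": 0.6, "y": 0.9, "z": 0.7, "wx": 0, "wy": 0, "wz": 0},
  {"hand": 60, "x": 0.6, "y": 1, "z": 0.7, "wx": 0, "wy": 0, "wz": 0},
  {"hand": 60, "x": 0.6, "y": 1, "z": 0.7, "wx": 0, "wy": 0, "wz": 0},
  {"hand": 60, "x": 0.6, "y": 1, "z": 0.7, "wx": 0, "wy": 0, "wz": 0},
  {"hand": 60, "x": 0, "y": 0, "z": 0, "wx": 0, "wy": 0, "wz": 0},
  {"hand": 60, "x": 0, "y": 0, "z": 0, "wx": 0, "wy": 0, "wz": 0},
])

```text
time_s: 3.1
position: [0.502, -0.2738, 0.1878]
tcp_rot: [[-0.297, 0.955, -0.001], [0.955, 0.297, 0.0], [0.001, -0.001, -1.0]]
force: [-0.0, 1.0, 0.6]
opening: 0.69
```

```bash
python3 look.py w2
```

```text
3.1 [ 0.502  -0.2738  0.1878] [[-0.2968261881582322, 0.9549306740269442, -0.0012735092853642144], [0.9549312553194681, 0.29682683987025577, 0.0003531948789831136], [0.000715288360570298, -0.0011112763309282236, -0.9999991267133574]] [-0.0497  0.9551  0.6079] 0.6904219471634198
```

View pics/w2.png

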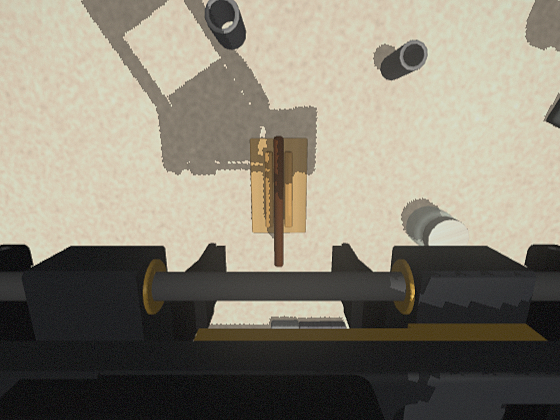

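The wrist view shows the checked comb's spine running from (279,137) to (278,266), vertical in the image, so the jaws are square to it.

Run:
```python
from h import *
c=dict(np.load("w2.npz"));np.set_printoptions(precision=4,suppress=True)
P=[ray(c,278.7,136.5,.078),ray(c,278.5,266,.078)]
print(P,np.mean(P,0),np.degrees(np.arctan2(*(P[0]-P[1])[1::-1])),np.linalg.norm(P[0]-P[1]))
print([pt(c,279,v) for v in (150,200,250)])
```

```text
[array([ 0.4821, -0.2096,  0.078 ]), array([ 0.5227, -0.341 ,  0.078 ])] [ 0.5024 -0.2753  0.078 ] 107.19969067098833 0.13751213653944638
[array([ 0.4862, -0.2219,  0.0781]), array([ 0.5012, -0.27  ,  0.0794]), array([ 0.5177, -0.323 ,  0.0778])]
```

move_arm([
  {"hand": 50, "x": 0, "y": 0, "z": 1, "wx": 0, "wy": 0, "wz": 0},
  {"hand": 50, "x": 0, "y": 0, "z": 1, "wx": 0, "wy": 0, "wz": 0},
  {"hand": 50, "x": 0, "y": 0, "z": 1, "wx": 0, "wy": 0, "wz": 0},
  {"hand": 50, "x": 0, "y": 0, "z": 1, "wx": 0, "wy": 0, "wz": 0},
  {"hand": 50, "x": 0, "y": 0, "z": 1, "wx": 0, "wy": 0, "wz": 0},
  {"hand": 50, "x": 0, "y": 0, "z": 0.7, "wx": 0, "wy": 0, "wz": 0},
  {"hand": 50, "x": 0, "y": 0, "z": 0, "wx": 0, "wy": 0, "wz": 0},
  {"hand": 0, "x": 0, "y": 0, "z": 0, "wx": 0, "wy": 0, "wz": 0},
  {"hand": 0, "x": 0, "y": 0, "z": 0, "wx": 0, "wy": 0, "wz": 0},
  {"hand": 0, "x": 0, "y": 0, "z": 0, "wx": 0, "wy": 0, "wz": 0},
  {"hand": 0, "x": 0, "y": 0, "z": 0, "wx": 0, "wy": 0, "wz": 0},
  {"hand": 0, "x": 0, "y": 0, "z": 0, "wx": 0, "wy": 0, "wz": 0},
  {"hand": 0, "x": 0, "y": 0, "z": 0, "wx": 0, "wy": 0, "wz": 0},
])

```text
time_s: 4.45
position: [0.5022, -0.2744, 0.046]
tcp_rot: [[-0.295, 0.955, 0.0], [0.955, 0.295, -0.0], [-0.0, 0.0, -1.0]]
force: [-0.1, -0.1, -0.6]
opening: 0.113
```

```bash
python3 -c "
from rig import bot
s=bot.read_state();print({k:s[k] for k in ('time_s','position','force','moment','opening')})"
```

```text
{'time_s': 4.45, 'position': array([ 0.50218314, -0.27436894,  0.04604732]), 'force': array([-0.11693992, -0.07533939, -0.57418921]), 'moment': array([-0.00666915, -0.09938012,  0.00117312]), 'opening': 0.11281253799827193}
```

move_arm([
  {"hand": 0, "x": 0, "y": 0, "z": -0.5, "wx": 0, "wy": 0, "wz": 0},
  {"hand": 0, "x": 0, "y": 0, "z": -1, "wx": 0, "wy": 0, "wz": 0},
  {"hand": 0, "x": 0, "y": 0, "z": -1, "wx": 0, "wy": 0, "wz": 0},
  {"hand": 0, "x": 0, "y": 0, "z": -1, "wx": 0, "wy": 0, "wz": 6.5},
  {"hand": 0, "x": 0, "y": 0, "z": -1, "wx": 0, "wy": 0, "wz": 6.5},
  {"hand": 0, "x": 0, "y": 0, "z": -0.8, "wx": 0, "wy": 0, "wz": 6.5},
  {"hand": 0, "x": 0, "y": 0, "z": 0, "wx": 0, "wy": 0, "wz": 6.5},
  {"hand": 0, "x": 0, "y": 0, "z": 0, "wx": 0, "wy": 0, "wz": 0},
])

```text
time_s: 5.25
position: [0.5025, -0.2746, 0.18]
tcp_rot: [[0.153, 0.988, 0.002], [0.988, -0.153, -0.002], [-0.001, 0.002, -1.0]]
force: [0.2, -0.2, -0.3]
opening: 0.01
```

move_arm([
  {"hand": 0, "x": 0.5, "y": 0.08, "z": 0, "wx": 0, "wy": 0, "wz": 0},
  {"hand": 0, "x": 1, "y": 0.08, "z": 0, "wx": 0, "wy": 0, "wz": 0},
  {"hand": 0, "x": 1, "y": 0.08, "z": 0, "wx": 0, "wy": 0, "wz": 0},
  {"hand": 0, "x": 1, "y": 0.08, "z": 0, "wx": 0, "wy": 0, "wz": 0},
  {"hand": 0, "x": 1, "y": 0.08, "z": 0, "wx": 0, "wy": 0, "wz": 0},
  {"hand": 0, "x": 1, "y": 0.08, "z": 0, "wx": 0, "wy": 0, "wz": 0},
  {"hand": 0, "x": 1, "y": 0.08, "z": 0, "wx": 0, "wy": 0, "wz": 0},
  {"hand": 0, "x": 1, "y": 0.08, "z": 0, "wx": 0, "wy": 0, "wz": 0},
  {"hand": 0, "x": 1, "y": 0.08, "z": 0, "wx": 0, "wy": 0, "wz": 0},
  {"hand": 0, "x": 1, "y": 0.08, "z": 0, "wx": 0, "wy": 0, "wz": 0},
  {"hand": 0, "x": 1, "y": 0.08, "z": 0, "wx": 0, "wy": 0, "wz": 0},
  {"hand": 0, "x": 1, "y": 0.08, "z": 0, "wx": 0, "wy": 0, "wz": 0},
  {"hand": 0, "x": 1, "y": 0.08, "z": 0, "wx": 0, "wy": 0, "wz": 0},
  {"hand": 0, "x": 1, "y": 0.08, "z": 0, "wx": 0, "wy": 0, "wz": 0},
  {"hand": 0, "x": 0.8, "y": 0.08, "z": 0, "wx": 0, "wy": 0, "wz": 0},
  {"hand": 0, "x": 0.5, "y": 0.08, "z": 0, "wx": 0, "wy": 0, "wz": 0},
  {"hand": 0, "x": 0, "y": 0, "z": 0, "wx": 0, "wy": 0, "wz": 0},
  {"hand": 0, "x": 0, "y": 0, "z": 0, "wx": 0, "wy": 0, "wz": 0},
])

```text
time_s: 7.05
position: [0.59, 0.0863, 0.1779]
tcp_rot: [[0.152, 0.988, -0.001], [0.988, -0.152, -0.0], [-0.001, -0.001, -1.0]]
force: [-0.5, 0.4, -0.7]
opening: 0.003
```

```bash
python3 look.py w3
```

```text
7.05 [0.59   0.0863 0.1779] [[0.1523616536575761, 0.9883241367497303, -0.0011520471470482995], [0.9883245944601974, -0.1523622838056036, -0.00048006106613788493], [-0.0006499844731538806, -0.0010654536315120688, -0.9999992211640687]] [-0.4856  0.4107 -0.7451] 0.002889317785156676
```

View pics/w3.png

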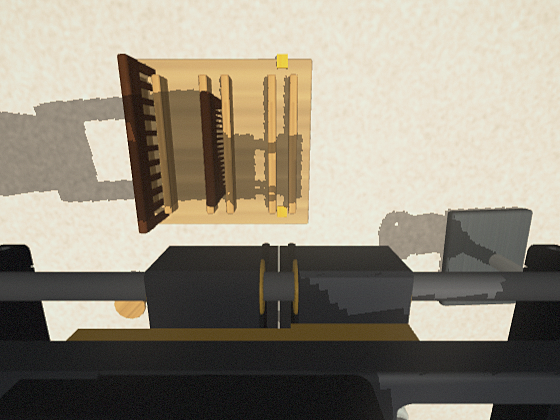

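The rack is clear in this view, with tabs at (282,61) and (283,212), but the fingers are shut and empty. The checked comb slipped out, so I'll look for it.

```bash
cat > cam.py <<'E'
import sys
from h import *
from rig import vision
for n in sys.argv[2:]:
    c=vision.capture(n); np.savez(f"{n}{sys.argv[1]}.npz",**c); cv2.imwrite(f"pics/{n}{sys.argv[1]}.png",c["image"][:,:,::-1])
E
python3 cam.py 1 top scene
python3 - <<'E'
import cv2
a=cv2.imread("pics/top1.png"); s=cv2.imread("pics/scene1.png")
cv2.imwrite("pics/c7.png",cv2.resize(a[185:295,270:400],None,fx=6,fy=5,interpolation=cv2.INTER_CUBIC))
cv2.imwrite("pics/c8.png",cv2.resize(s[200:290,120:230],None,fx=6,fy=6,interpolation=cv2.INTER_CUBIC))
E
```

```text
(no output)
```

View pics/c7.png

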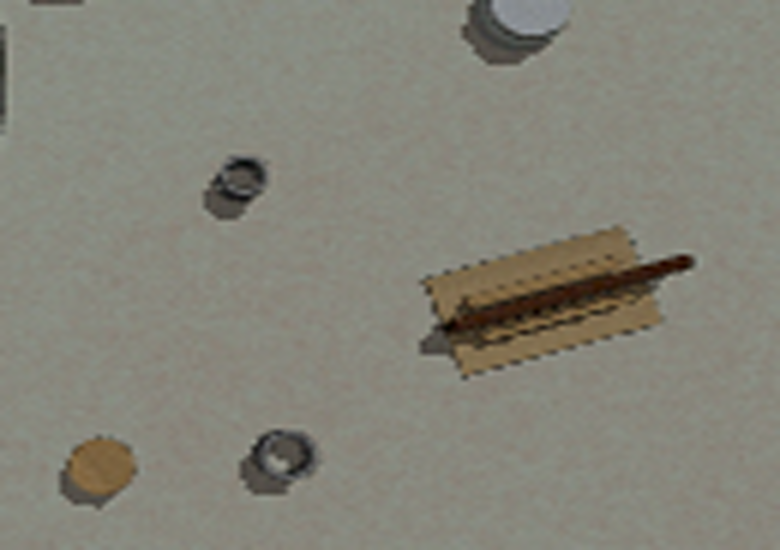

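View pics/c8.png

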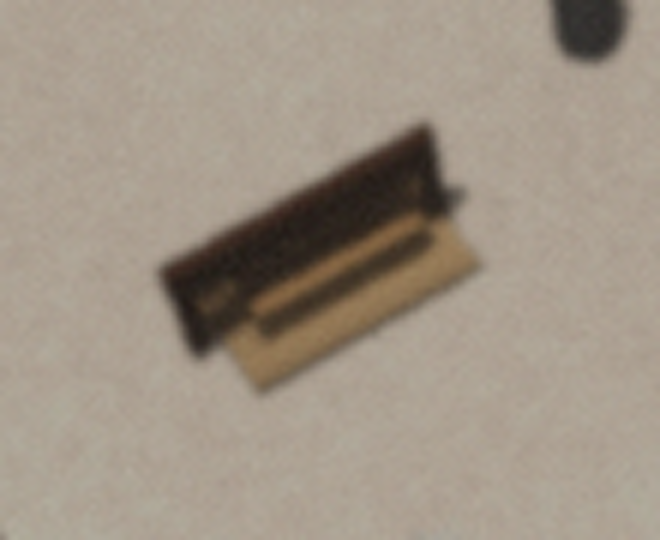

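The comb is still upright and unmoved in the rest, so the jaws had only just touched it when I lifted. While I'm here I'll measure the rack from this view.

Run:
```python
import cv2
a=cv2.imread("pics/w3.png")
cv2.imwrite("pics/c9.png",cv2.resize(a[45:235,240:320],None,fx=3,fy=3,interpolation=cv2.INTER_CUBIC))
cv2.imwrite("pics/c10.png",cv2.resize(a[45:240,110:240],None,fx=3,fy=3,interpolation=cv2.INTER_CUBIC))
```

```text
(no output)
```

View pics/c9.png

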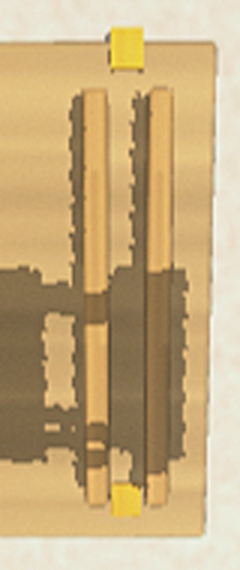

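View pics/c10.png

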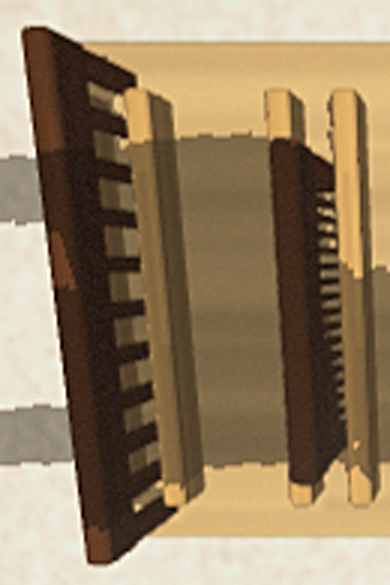

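Run:
```python
from h import *
c=dict(np.load("w3.npz"));np.set_printoptions(precision=4,suppress=True)
def g(n,org,a,b,z):
    P=[ray(c,org[0]+(x+.5)/3-.5,org[1]+(y+.5)/3-.5,z) for x,y in (a,b)]
    print(n,P[0],P[1],"mid",np.mean(P,0),np.degrees(np.arctan2(*(P[0]-P[1])[1::-1])),np.linalg.norm(P[0]-P[1]))
g("tabs",(240,45),(127,48),(126,500),.0085)
g("railmid",(240,45),(128,90),(127,500),.033)
g("long",(110,45),(36,30),(98,562),.078)
g("short",(110,45),(282,142),(303,486),.078)
for u,v in [(110+36/3,45+100/3),(110+75/3,45+450/3),(240+95/3,45+200/3),(240+160/3,45+400/3),(282,61),(120+110,70)]: print(pt(c,u,v))
```

```text
tabs [0.6158 0.2311 0.0085] [0.5898 0.062  0.0085] mid [0.6028 0.1466 0.0085] 81.27987064295809 0.17103813774507032
railmid [0.6131 0.213  0.033 ] [0.5909 0.0682 0.033 ] mid [0.602  0.1406 0.033 ] 81.28331111301776 0.14648830858258036
long [0.4725 0.2437 0.078 ] [0.4467 0.0798 0.078 ] mid [0.4596 0.1617 0.078 ] 81.05944447359605 0.16597936511899286
short [0.5381 0.2021 0.078 ] [0.5219 0.0953 0.078 ] mid [0.53   0.1487 0.078 ] 81.39276914354868 0.1080251397728692
[0.4678 0.2245 0.0791]
[0.45   0.1186 0.0785]
[0.5964 0.1786 0.0329]
[0.6093 0.1044 0.034 ]
[0.6157 0.2306 0.0096]
[0.5575 0.2304 0.0091]
```

move_arm([
  {"hand": 40, "x": -0.5, "y": -0.08, "z": 0, "wx": 0, "wy": 0, "wz": 0},
  {"hand": 40, "x": -1, "y": -0.08, "z": 0, "wx": 0, "wy": 0, "wz": 0},
  {"hand": 40, "x": -1, "y": -0.08, "z": 0, "wx": 0, "wy": 0, "wz": 0},
  {"hand": 40, "x": -1, "y": -0.08, "z": 0, "wx": 0, "wy": 0, "wz": 0},
  {"hand": 40, "x": -1, "y": -0.08, "z": 0, "wx": 0, "wy": 0, "wz": 0},
  {"hand": 40, "x": -1, "y": -0.08, "z": 0, "wx": 0, "wy": 0, "wz": 0},
  {"hand": 40, "x": -1, "y": -0.08, "z": 0, "wx": 0, "wy": 0, "wz": 0},
  {"hand": 40, "x": -1, "y": -0.08, "z": 0, "wx": 0, "wy": 0, "wz": 0},
  {"hand": 40, "x": -1, "y": -0.08, "z": 0, "wx": 0, "wy": 0, "wz": 0},
  {"hand": 40, "x": -1, "y": -0.08, "z": 0, "wx": 0, "wy": 0, "wz": 0},
  {"hand": 40, "x": -1, "y": -0.08, "z": 0, "wx": 0, "wy": 0, "wz": 0},
  {"hand": 40, "x": -1, "y": -0.08, "z": 0, "wx": 0, "wy": 0, "wz": 0},
  {"hand": 40, "x": -1, "y": -0.08, "z": 0, "wx": 0, "wy": 0, "wz": 0},
  {"hand": 40, "x": -1, "y": -0.08, "z": 0, "wx": 0, "wy": 0, "wz": 0},
  {"hand": 40, "x": -1, "y": -0.08, "z": 0, "wx": 0, "wy": 0, "wz": 0},
  {"hand": 40, "x": -0.3, "y": -0.06, "z": 0, "wx": 0, "wy": 0, "wz": -6.5},
  {"hand": 40, "x": 0, "y": 0, "z": 0, "wx": 0, "wy": 0, "wz": -6.5},
  {"hand": 40, "x": 0, "y": 0, "z": 0, "wx": 0, "wy": 0, "wz": -6.5},
  {"hand": 40, "x": 0, "y": 0, "z": 0, "wx": 0, "wy": 0, "wz": -6.5},
  {"hand": 40, "x": 0, "y": 0, "z": 0, "wx": 0, "wy": 0, "wz": 0},
])

```text
time_s: 9.2
position: [0.5014, -0.2755, 0.1783]
tcp_rot: [[-0.294, 0.956, -0.0], [0.956, 0.294, -0.0], [-0.0, -0.0, -1.0]]
force: [-0.5, 0.4, -1.0]
opening: 0.459
```

```bash
python3 look.py w4
```

```text
9.2 [ 0.5014 -0.2755  0.1783] [[-0.29358020413345504, 0.95593435524003, -0.00041498528547101926], [0.9559344423093792, 0.2935801411180849, -0.00020675526994513364], [-7.581302699694629e-05, -0.00045739798178947265, -0.9999998925197298]] [-0.5295  0.4452 -1.0012] 0.45884556448030234
```

View pics/w4.png

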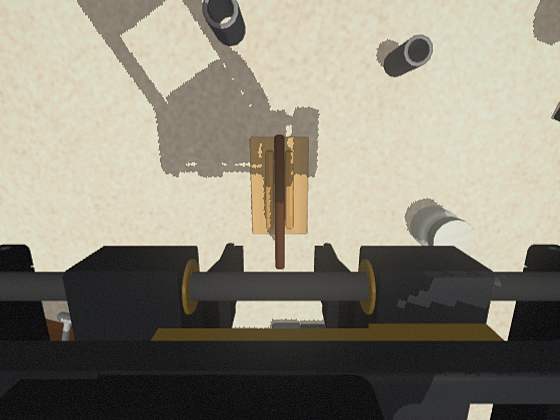

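The comb spine, (279,136) to (280,268), is again centred between the fingers. I'll descend and allow plenty of time to close.

move_arm([
  {"hand": 25, "x": 0, "y": 0.03, "z": 1, "wx": 0, "wy": 0, "wz": 0},
  {"hand": 25, "x": 0, "y": 0, "z": 1, "wx": 0, "wy": 0, "wz": 0},
  {"hand": 25, "x": 0, "y": 0, "z": 1, "wx": 0, "wy": 0, "wz": 0},
  {"hand": 25, "x": 0, "y": 0, "z": 1, "wx": 0, "wy": 0, "wz": 0},
  {"hand": 25, "x": 0, "y": 0, "z": 0.8, "wx": 0, "wy": 0, "wz": 0},
  {"hand": 25, "x": 0, "y": 0, "z": 0.55, "wx": 0, "wy": 0, "wz": 0},
  {"hand": 0, "x": 0, "y": 0, "z": 0, "wx": 0, "wy": 0, "wz": 0},
  {"hand": 0, "x": 0, "y": 0, "z": 0, "wx": 0, "wy": 0, "wz": 0},
  {"hand": 0, "x": 0, "y": 0, "z": 0, "wx": 0, "wy": 0, "wz": 0},
  {"hand": 0, "x": 0, "y": 0, "z": 0, "wx": 0, "wy": 0, "wz": 0},
  {"hand": 0, "x": 0, "y": 0, "z": 0, "wx": 0, "wy": 0, "wz": 0},
  {"hand": 0, "x": 0, "y": 0, "z": 0, "wx": 0, "wy": 0, "wz": 0},
  {"hand": 0, "x": 0, "y": 0, "z": 0, "wx": 0, "wy": 0, "wz": 0},
  {"hand": 0, "x": 0, "y": 0, "z": 0, "wx": 0, "wy": 0, "wz": 0},
])

```text
time_s: 10.65
position: [0.5033, -0.2742, 0.0446]
tcp_rot: [[-0.295, 0.955, 0.0], [0.955, 0.295, -0.0], [-0.0, 0.0, -1.0]]
force: [-0.1, -0.3, -1.6]
opening: 0.005
```

move_arm([
  {"hand": 0, "x": 0, "y": 0, "z": 0, "wx": 0, "wy": 0, "wz": 0},
  {"hand": 0, "x": 0, "y": 0, "z": 0, "wx": 0, "wy": 0, "wz": 0},
])

```text
time_s: 10.85
position: [0.5032, -0.2742, 0.0444]
tcp_rot: [[-0.295, 0.955, -0.0], [0.955, 0.295, 0.0], [0.0, -0.0, -1.0]]
force: [0.0, 0.3, -1.0]
opening: 0.005
```

move_arm([
  {"hand": 0, "x": 0, "y": 0, "z": -0.2, "wx": 0, "wy": 0, "wz": 0},
  {"hand": 0, "x": 0, "y": 0, "z": -0.3, "wx": 0, "wy": 0, "wz": 0},
  {"hand": 0, "x": 0, "y": 0, "z": -0.4, "wx": 0, "wy": 0, "wz": 0},
  {"hand": 0, "x": 0, "y": 0, "z": 0, "wx": 0, "wy": 0, "wz": 0},
])

```text
time_s: 11.25
position: [0.5045, -0.2751, 0.0689]
tcp_rot: [[-0.295, 0.955, 0.003], [0.955, 0.295, -0.002], [-0.003, 0.002, -1.0]]
force: [0.2, 0.3, -0.2]
opening: 0.007
```

```bash
python3 look.py w5
```

```text
11.25 [ 0.5045 -0.2751  0.0689] [[-0.29523071879699964, 0.9554212410831984, 0.0030124351690526793], [0.9554205035789248, 0.2952382412612695, -0.0024580964069941375], [-0.0032379035810972917, 0.0021524367571060334, -0.9999924414696373]] [ 0.1776  0.2762 -0.1749] 0.007020770227590907
```

View pics/w5.png

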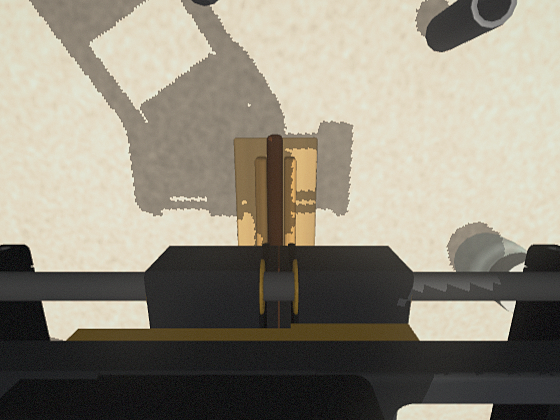

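Run:
```python
from h import *
import cv2
c=dict(np.load("w5.npz"));np.set_printoptions(precision=4,suppress=True)
for v in (137,140,160,200,230,240): print(v,pt(c,275,v))
for u,v in ((280,300),(277,265),(268,255),(291,255),(268,320)): print(u,v,pt(c,u,v), c["z_map"][v,u])
a=cv2.imread("pics/w5.png")
cv2.imwrite("pics/c11.png",cv2.resize(a[120:345,220:340],None,fx=5,fy=2.6,interpolation=cv2.INTER_CUBIC))
```

```text
137 [ 0.4822 -0.2105  0.0783]
140 [ 0.4827 -0.2122  0.0794]
160 [ 0.4862 -0.2235  0.0802]
200 [ 0.4936 -0.248   0.0779]
230 [ 0.4994 -0.267   0.0787]
240 [ 0.5014 -0.2735  0.079 ]
280 300 [ 0.5034 -0.2705  0.158 ] 0.12657638
277 265 [ 0.5006 -0.2659  0.135 ] 0.14743735
268 255 [ 0.4958 -0.2657  0.1266] 0.15505567
291 255 [ 0.5066 -0.2619  0.1277] 0.15386766
268 320 [ 0.5012 -0.2804  0.1587] 0.12819193
```

View pics/c11.png

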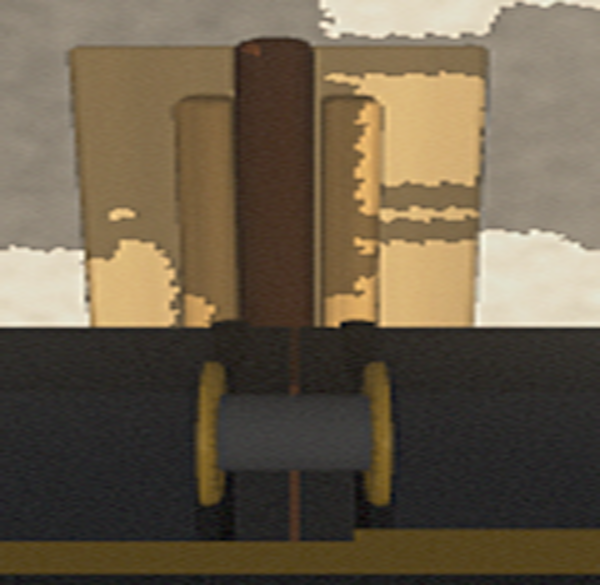

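Run:
```python
from h import *
for n in ("w1","w2","w4","w5","w3"):
    c=dict(np.load(n+".npz")); H=np.array(c["hand_eye"])
    C=cloud(c,H); z=c["z_map"]
    m=(z>0)&(z<.23)
    Q=C[m]; print(n,"tool z max of near pts",np.percentile(Q[:,2],[90,99,99.9,100]))
    k=Q[Q[:,2]>-.07]
    if len(k): print(len(k),k.min(0),k.max(0))
    for row in (244,246,250,256):
        r=[(u,round(float(C[row,u,2]),3)) for u in range(200,360,6) if 0<z[row,u]<.25]
        print(row,r)
```

```text
w1 tool z max of near pts [-0.01748052  0.01531045  0.01801383  0.02074753]
81447 [-0.04479974 -0.05897776 -0.06997969] [0.15052364 0.17764304 0.02074753]
244 [(242, -0.018), (248, -0.018), (254, -0.019), (260, -0.018), (266, -0.017), (272, -0.018), (278, -0.019), (284, -0.018), (290, -0.019), (296, -0.018), (302, -0.018), (308, -0.018), (314, -0.019), (320, -0.019), (326, -0.017), (332, -0.018), (338, -0.019), (344, -0.019), (350, -0.018), (356, -0.018)]
246 [(200, -0.042), (236, -0.006), (242, -0.018), (248, -0.018), (254, -0.018), (260, -0.017), (266, -0.018), (272, -0.018), (278, -0.019), (284, -0.018), (290, -0.019), (296, -0.02), (302, -0.02), (308, -0.019), (314, -0.018), (320, -0.019), (326, -0.018), (332, -0.017), (338, -0.018), (344, -0.017), (350, -0.018), (356, -0.019)]
250 [(200, -0.042), (236, -0.019), (242, -0.019), (248, -0.019), (254, -0.018), (260, -0.019), (266, -0.018), (272, -0.018), (278, -0.017), (284, -0.019), (290, -0.018), (296, -0.019), (302, -0.018), (308, -0.018), (314, -0.019), (320, -0.018), (326, -0.018), (332, -0.018), (338, -0.019), (344, -0.019), (3
[... 3534 characters left out ...]
2, -0.12), (248, -0.119), (254, -0.119), (260, -0.12), (266, -0.053), (272, -0.048), (278, -0.049), (284, -0.048), (290, -0.052), (296, -0.119), (302, -0.12), (308, -0.119), (314, -0.119), (320, -0.119), (326, -0.118), (332, -0.121), (338, -0.119), (344, -0.119), (350, -0.12), (356, -0.119)]
256 [(200, -0.123), (206, -0.123), (212, -0.123), (218, -0.123), (224, -0.123), (230, -0.125), (236, -0.123), (242, -0.123), (248, -0.123), (254, -0.123), (260, -0.125), (266, -0.06), (272, -0.056), (278, -0.056), (284, -0.057), (290, -0.06), (296, -0.119), (302, -0.125), (308, -0.125), (314, -0.124), (320, -0.123), (326, -0.124), (332, -0.125), (338, -0.124), (344, -0.123), (350, -0.124), (356, -0.124)]
```

The depth readings show the real fingertips about 40 mm behind the reported TCP (tool z ≈ -0.040), and the gripper body is shifted by the same amount. So both closings were in the air just above the spine. The grasp point is really at tool z ≈ -0.059, and I'll go 40 mm deeper.

move_arm([
  {"hand": 40, "x": 0, "y": -0.08, "z": 0, "wx": 0, "wy": 0, "wz": 0},
  {"hand": 40, "x": 0, "y": 0, "z": 0, "wx": 0, "wy": 0, "wz": 0},
  {"hand": 40, "x": 0, "y": 0, "z": 0, "wx": 0, "wy": 0, "wz": 0},
  {"hand": 40, "x": 0, "y": 0, "z": 0, "wx": 0, "wy": 0, "wz": 0},
  {"hand": 40, "x": 0, "y": 0, "z": 0, "wx": 0, "wy": 0, "wz": 0},
])

```text
time_s: 11.8
position: [0.5013, -0.2747, 0.0668]
tcp_rot: [[-0.295, 0.955, -0.0], [0.955, 0.295, 0.0], [0.0, -0.0, -1.0]]
force: [-0.6, -0.4, -0.2]
opening: 0.376
```

move_arm([
  {"hand": 40, "x": 0, "y": 0, "z": 0.5, "wx": 0, "wy": 0, "wz": 0},
  {"hand": 40, "x": 0, "y": 0, "z": 0.5, "wx": 0, "wy": 0, "wz": 0},
  {"hand": 40, "x": 0, "y": 0, "z": 0.5, "wx": 0, "wy": 0, "wz": 0},
  {"hand": 40, "x": 0, "y": 0, "z": 0.5, "wx": 0, "wy": 0, "wz": 0},
  {"hand": 40, "x": 0, "y": 0, "z": 0.4, "wx": 0, "wy": 0, "wz": 0},
  {"hand": 40, "x": 0, "y": 0, "z": 0, "wx": 0, "wy": 0, "wz": 0},
])

```text
time_s: 12.4
position: [0.5002, -0.2739, 0.005]
tcp_rot: [[-0.295, 0.955, -0.003], [0.955, 0.295, 0.002], [0.003, -0.002, -1.0]]
force: [0.1, -0.8, -0.6]
opening: 0.457
```

```bash
python3 look.py w6
```

```text
12.4 [ 0.5002 -0.2739  0.005 ] [[-0.29506282630780384, 0.9554733612481138, -0.0029299277264133164], [0.9554724478563804, 0.2950700846063419, 0.0024589749373440666], [0.0032140190707322857, -0.002073913121965721, -0.9999926844561292]] [ 0.1498 -0.759  -0.5908] 0.45744466328081407
```

View pics/w6.png

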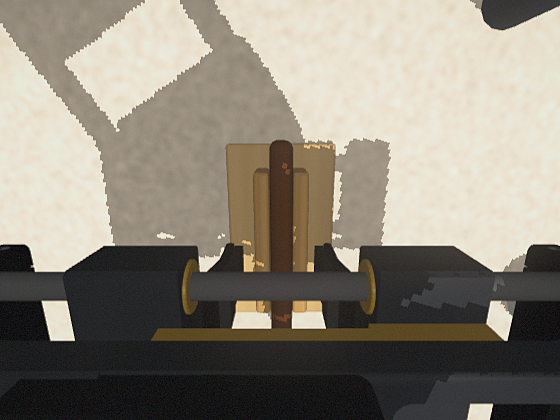

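The spine is now between the fingers, at column 281 with fingers at about 240 and 318. I'll close.

move_arm([
  {"hand": 40, "x": 0, "y": 0.06, "z": 0, "wx": 0, "wy": 0, "wz": 0},
  {"hand": 0, "x": 0, "y": 0, "z": 0, "wx": 0, "wy": 0, "wz": 0},
  {"hand": 0, "x": 0, "y": 0, "z": 0, "wx": 0, "wy": 0, "wz": 0},
  {"hand": 0, "x": 0, "y": 0, "z": 0, "wx": 0, "wy": 0, "wz": 0},
  {"hand": 0, "x": 0, "y": 0, "z": 0, "wx": 0, "wy": 0, "wz": 0},
  {"hand": 0, "x": 0, "y": 0, "z": 0, "wx": 0, "wy": 0, "wz": 0},
  {"hand": 0, "x": 0, "y": 0, "z": 0, "wx": 0, "wy": 0, "wz": 0},
  {"hand": 0, "x": 0, "y": 0, "z": 0, "wx": 0, "wy": 0, "wz": 0},
  {"hand": 0, "x": 0, "y": 0, "z": 0, "wx": 0, "wy": 0, "wz": 0},
  {"hand": 0, "x": 0, "y": 0, "z": -0.2, "wx": 0, "wy": 0, "wz": 0},
  {"hand": 0, "x": 0, "y": 0, "z": -0.4, "wx": 0, "wy": 0, "wz": 0},
  {"hand": 0, "x": 0, "y": 0, "z": -0.8, "wx": 0, "wy": 0, "wz": 0},
  {"hand": 0, "x": 0, "y": 0, "z": 0, "wx": 0, "wy": 0, "wz": 0},
])

```text
time_s: 13.75
position: [0.5046, -0.2758, 0.0445]
tcp_rot: [[-0.295, 0.955, 0.004], [0.955, 0.295, -0.004], [-0.005, 0.003, -1.0]]
force: [0.9, -0.7, -0.6]
opening: 0.107
```

```bash
python3 look.py w7
```

```text
13.75 [ 0.5046 -0.2758  0.0445] [[-0.2952007981455951, 0.9554255648083467, 0.004298707346988647], [0.9554238965830852, 0.29521622650370205, -0.0035436488128500684], [-0.004654740830321517, 0.003060999765829211, -0.9999844817137095]] [ 0.9407 -0.7314 -0.6304] 0.10662220243722859
```

View pics/w7.png

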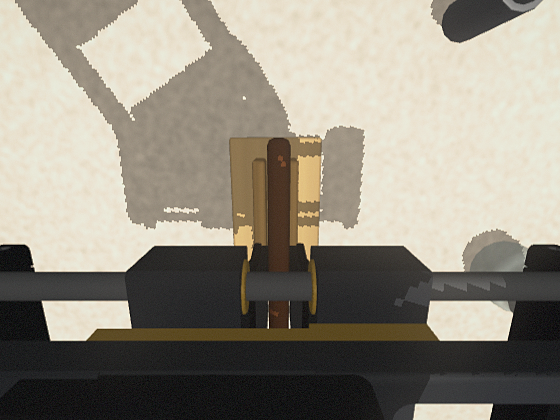

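Run:
```python
from h import *
c=dict(np.load("w7.npz"));np.set_printoptions(precision=4,suppress=True)
C=cloud(c,np.array(c["hand_eye"]))
for v in (140,145,160,200,230): print(v,C[v,279])
# spine end in tool coords at its depth
e=C[145:235,275:284].reshape(-1,3); z=np.median(e[:,2]); 
d=dict(c);d["pose"]=np.array(c["hand_eye"])
print(z,ray(d,279.2,137.5,z),np.median(e[:,1]))
W=cloud(c); print(np.median(W[145:235,275:284].reshape(-1,3)[:,2]))
```

```text
140 [ 0.0679  0.0001 -0.0709]
145 [ 0.0659  0.0001 -0.0719]
160 [ 0.0598  0.0001 -0.0715]
200 [ 0.0427  0.0001 -0.0718]
230 [ 0.029   0.0001 -0.0716]
-0.07163037668615617 [ 0.0689  0.0002 -0.0716] 8.920269329959553e-05
0.1159623072308764
```

move_arm([
  {"hand": 0, "x": 0, "y": 0, "z": -0.5, "wx": 0, "wy": 0, "wz": 0},
  {"hand": 0, "x": 0, "y": 0, "z": -0.8, "wx": 0, "wy": 0, "wz": 0},
  {"hand": 0, "x": 0, "y": 0, "z": -1, "wx": 0, "wy": 0, "wz": 4},
  {"hand": 0, "x": 0, "y": 0, "z": -1, "wx": 0, "wy": 0, "wz": 6},
  {"hand": 0, "x": 0, "y": 0, "z": -0.6, "wx": 0, "wy": 0, "wz": 6},
  {"hand": 0, "x": 0, "y": 0, "z": 0, "wx": 0, "wy": 0, "wz": 6},
  {"hand": 0, "x": 0, "y": 0, "z": 0, "wx": 0, "wy": 0, "wz": 4},
  {"hand": 0, "x": 0, "y": 0, "z": 0, "wx": 0, "wy": 0, "wz": 0},
])

```text
time_s: 14.6
position: [0.5025, -0.2741, 0.1397]
tcp_rot: [[0.153, 0.988, -0.0], [0.988, -0.153, 0.0], [0.0, -0.0, -1.0]]
force: [-0.2, -0.5, 0.1]
opening: 0.11
```

move_arm([
  {"hand": 0, "x": 0.5, "y": 0.08, "z": 0, "wx": 0, "wy": 0, "wz": 0},
  {"hand": 0, "x": 1, "y": 0.08, "z": 0, "wx": 0, "wy": 0, "wz": 0},
  {"hand": 0, "x": 1, "y": 0.08, "z": 0, "wx": 0, "wy": 0, "wz": 0},
  {"hand": 0, "x": 1, "y": 0.08, "z": 0, "wx": 0, "wy": 0, "wz": 0},
  {"hand": 0, "x": 1, "y": 0.08, "z": 0, "wx": 0, "wy": 0, "wz": 0},
  {"hand": 0, "x": 1, "y": 0.08, "z": 0, "wx": 0, "wy": 0, "wz": 0},
  {"hand": 0, "x": 1, "y": 0.08, "z": 0, "wx": 0, "wy": 0, "wz": 0},
  {"hand": 0, "x": 1, "y": 0.08, "z": 0, "wx": 0, "wy": 0, "wz": 0},
  {"hand": 0, "x": 1, "y": 0.08, "z": 0, "wx": 0, "wy": 0, "wz": 0},
  {"hand": 0, "x": 1, "y": 0.08, "z": 0, "wx": 0, "wy": 0, "wz": 0},
  {"hand": 0, "x": 1, "y": 0.08, "z": 0, "wx": 0, "wy": 0, "wz": 0},
  {"hand": 0, "x": 1, "y": 0.08, "z": 0, "wx": 0, "wy": 0, "wz": 0},
  {"hand": 0, "x": 1, "y": 0.08, "z": 0, "wx": 0, "wy": 0, "wz": 0},
  {"hand": 0, "x": 1, "y": 0.08, "z": 0, "wx": 0, "wy": 0, "wz": 0},
  {"hand": 0, "x": 1, "y": 0.08, "z": 0, "wx": 0, "wy": 0, "wz": 0},
  {"hand": 0, "x": 1, "y": 0.08, "z": 0, "wx": 0, "wy": 0, "wz": 0},
  {"hand": 0, "x": 0.8, "y": 0.08, "z": 0, "wx": 0, "wy": 0, "wz": 0},
  {"hand": 0, "x": 0.5, "y": 0, "z": 0, "wx": 0, "wy": 0, "wz": 0},
  {"hand": 0, "x": 0.5, "y": 0, "z": 0, "wx": 0, "wy": 0, "wz": 0},
  {"hand": 0, "x": 0, "y": 0, "z": 0, "wx": 0, "wy": 0, "wz": 0},
])

```text
time_s: 16.6
position: [0.6025, 0.1493, 0.1393]
tcp_rot: [[0.152, 0.988, -0.0], [0.988, -0.152, 0.0], [0.0, -0.0, -1.0]]
force: [0.4, -0.7, -0.2]
opening: 0.112
```

move_arm([
  {"hand": 0, "x": 0, "y": 0, "z": 0.4, "wx": 0, "wy": 0, "wz": 0},
  {"hand": 0, "x": 0, "y": 0, "z": 0.8, "wx": 0, "wy": 0, "wz": 0},
  {"hand": 0, "x": 0, "y": 0, "z": 0.8, "wx": 0, "wy": 0, "wz": 0},
  {"hand": 0, "x": 0, "y": 0, "z": 0.8, "wx": 0, "wy": 0, "wz": 0},
  {"hand": 0, "x": 0, "y": 0, "z": 0.4, "wx": 0, "wy": 0, "wz": 0},
  {"hand": 0, "x": 0, "y": 0, "z": 0, "wx": 0, "wy": 0, "wz": 0},
  {"hand": 0, "x": 0, "y": 0, "z": 0, "wx": 0, "wy": 0, "wz": 0},
])

```text
time_s: 17.3
position: [0.6031, 0.1473, 0.0597]
tcp_rot: [[0.154, 0.988, 0.0], [0.988, -0.154, -0.0], [-0.0, 0.0, -1.0]]
force: [0.3, 0.3, -1.1]
opening: 0.115
```

```bash
python3 look.py w8
python3 - <<'E'
import cv2
a=cv2.imread("pics/w8.png"); cv2.imwrite("pics/c12.png",cv2.resize(a[100:350,200:360],None,fx=4,fy=2.4,interpolation=cv2.INTER_CUBIC))
E
```

```text
17.3 [0.6031 0.1473 0.0597] [[0.15413304210759357, 0.9880500574125677, 0.00029896100154862233], [0.9880501019479406, -0.15413302360334089, -8.411632395866562e-05], [-3.7031375608500254e-05, 0.000308353552961342, -0.9999999517733807]] [ 0.3074  0.2942 -1.0989] 0.11483095617380619
```

View pics/c12.png

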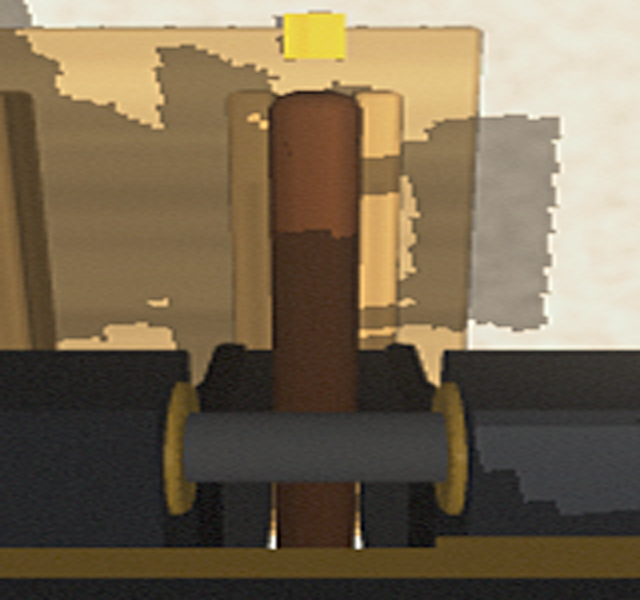

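Seen down the spine, the comb lines up with the tab (both at crop column 315) and with the rail midline (317). I'll lower it in slowly.

move_arm([
  {"hand": 0, "x": 0, "y": 0, "z": 0.3, "wx": 0, "wy": 0, "wz": 0},
  {"hand": 0, "x": 0, "y": 0, "z": 0.3, "wx": 0, "wy": 0, "wz": 0},
  {"hand": 0, "x": 0, "y": 0, "z": 0.2, "wx": 0, "wy": 0, "wz": 0},
  {"hand": 0, "x": 0, "y": 0, "z": 0.2, "wx": 0, "wy": 0, "wz": 0},
  {"hand": 0, "x": 0, "y": 0, "z": 0.2, "wx": 0, "wy": 0, "wz": 0},
  {"hand": 0, "x": 0, "y": 0, "z": 0.2, "wx": 0, "wy": 0, "wz": 0},
  {"hand": 0, "x": 0, "y": 0, "z": 0.2, "wx": 0, "wy": 0, "wz": 0},
  {"hand": 0, "x": 0, "y": 0, "z": 0, "wx": 0, "wy": 0, "wz": 0},
  {"hand": 0, "x": 0, "y": 0, "z": 0, "wx": 0, "wy": 0, "wz": 0},
])

```text
time_s: 18.25
position: [0.6027, 0.1478, 0.0193]
tcp_rot: [[0.154, 0.988, -0.0], [0.988, -0.154, -0.0], [-0.0, -0.0, -1.0]]
force: [-0.8, 0.4, -0.2]
opening: 0.11
```

move_arm([
  {"hand": 0, "x": 0, "y": 0, "z": 0.15, "wx": 0, "wy": 0, "wz": 0},
  {"hand": 0, "x": 0, "y": 0, "z": 0.15, "wx": 0, "wy": 0, "wz": 0},
  {"hand": 0, "x": 0, "y": 0, "z": 0.1, "wx": 0, "wy": 0, "wz": 0},
  {"hand": 0, "x": 0, "y": 0, "z": 0.06, "wx": 0, "wy": 0, "wz": 0},
  {"hand": 0, "x": 0, "y": 0, "z": 0, "wx": 0, "wy": 0, "wz": 0},
  {"hand": 0, "x": 0, "y": 0, "z": 0, "wx": 0, "wy": 0, "wz": 0},
])

```text
time_s: 18.85
position: [0.6028, 0.1478, 0.008]
tcp_rot: [[0.154, 0.988, 0.0], [0.988, -0.154, -0.0], [-0.0, 0.0, -1.0]]
force: [-0.0, 0.2, -1.4]
opening: 0.112
```

move_arm([
  {"hand": 0, "x": 0, "y": 0, "z": 0.05, "wx": 0, "wy": 0, "wz": 0},
  {"hand": 30, "x": 0, "y": 0, "z": 0, "wx": 0, "wy": 0, "wz": 0},
  {"hand": 40, "x": 0, "y": 0, "z": 0, "wx": 0, "wy": 0, "wz": 0},
  {"hand": 40, "x": 0, "y": 0, "z": 0, "wx": 0, "wy": 0, "wz": 0},
  {"hand": 40, "x": 0, "y": 0, "z": 0, "wx": 0, "wy": 0, "wz": 0},
  {"hand": 40, "x": 0, "y": 0, "z": 0, "wx": 0, "wy": 0, "wz": 0},
  {"hand": 40, "x": 0, "y": 0, "z": -0.5, "wx": 0, "wy": 0, "wz": 0},
  {"hand": 40, "x": 0, "y": 0, "z": -1, "wx": 0, "wy": 0, "wz": 0},
  {"hand": 40, "x": 0, "y": 0, "z": -1, "wx": 0, "wy": 0, "wz": 0},
  {"hand": 40, "x": 0, "y": 0, "z": -1, "wx": 0, "wy": 0, "wz": 0},
  {"hand": 40, "x": 0, "y": 0, "z": -0.5, "wx": 0, "wy": 0, "wz": 0},
  {"hand": 40, "x": 0, "y": 0, "z": 0, "wx": 0, "wy": 0, "wz": 0},
])

```text
time_s: 20.05
position: [0.6046, 0.148, 0.1094]
tcp_rot: [[0.153, 0.988, 0.005], [0.988, -0.153, 0.0], [0.001, 0.005, -1.0]]
force: [-0.1, 0.3, -0.1]
opening: 0.461
```

```bash
python3 look.py w9
```

```text
20.05 [0.6046 0.148  0.1094] [[0.15342698634852628, 0.9881458001355397, 0.005295048111510171], [0.9881593303374635, -0.1534308590913446, 0.0003306743221573993], [0.0011391782233314857, 0.005181616831263019, -0.9999859264609625]] [-0.068   0.3053 -0.0794] 0.46063053594197984
```

View pics/w9.png

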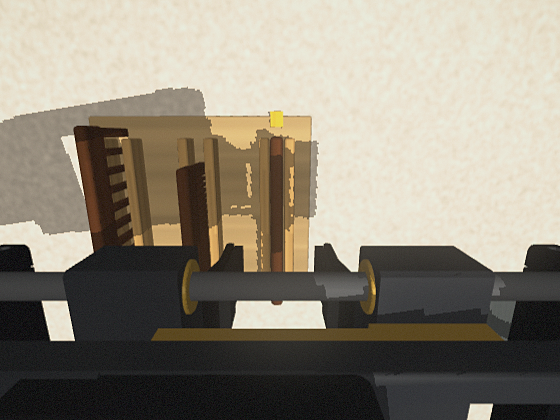

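The checked comb stands in the slot, with its spine at columns 270–283, centred between the rails. Next I'll check its height and go over to the long comb.

move_arm([
  {"hand": 40, "x": 0, "y": -0.5, "z": 0, "wx": 0, "wy": 0, "wz": 0},
  {"hand": 40, "x": 0, "y": -1, "z": 0, "wx": 0, "wy": 0, "wz": 0},
  {"hand": 40, "x": 0, "y": -1, "z": 0, "wx": 0, "wy": 0, "wz": 0},
  {"hand": 40, "x": -0.1, "y": -1, "z": 0, "wx": 0, "wy": 0, "wz": 0},
  {"hand": 40, "x": -0.1, "y": -1, "z": 0, "wx": 0, "wy": 0, "wz": 0},
  {"hand": 40, "x": -0.1, "y": -0.8, "z": 0, "wx": 0, "wy": 0, "wz": 0},
  {"hand": 40, "x": 0, "y": -0.4, "z": 0, "wx": 0, "wy": 0, "wz": 0},
  {"hand": 40, "x": 0, "y": 0, "z": 0, "wx": 0, "wy": 0, "wz": 0},
  {"hand": 40, "x": 0, "y": 0, "z": 0, "wx": 0, "wy": 0, "wz": 0},
])

```text
time_s: 21.0
position: [0.4619, 0.1623, 0.1065]
tcp_rot: [[0.154, 0.988, 0.001], [0.988, -0.154, 0.0], [0.0, 0.001, -1.0]]
force: [-0.8, 0.6, 0.1]
opening: 0.46
```

```bash
python3 - <<'E'
from h import *
np.set_printoptions(precision=4,suppress=True)
c=dict(np.load("w9.npz")); print([pt(c,276.5,v) for v in (145,180,220)])
print(ray(c,276.5,137,.078), ray(c,277,304,.078))
E
python3 look.py w10; python3 cam.py 2 top
```

```text
[array([0.6125, 0.2094, 0.0785]), array([0.6085, 0.1838, 0.0787]), array([0.6037, 0.1529, 0.0797])]
[0.6134 0.2151 0.078 ] [0.5925 0.0791 0.078 ]
21.0 [0.4619 0.1623 0.1065] [[0.15356657446357147, 0.988137748775573, 0.001047211662681306], [0.9881382795764215, -0.1535667185778213, 5.8146279827301476e-05], [0.00021827339274261092, 0.0010258606057033518, -0.9999994499832204]] [-0.8365  0.6458  0.0683] 0.46029190751553867
```

View pics/w10.png

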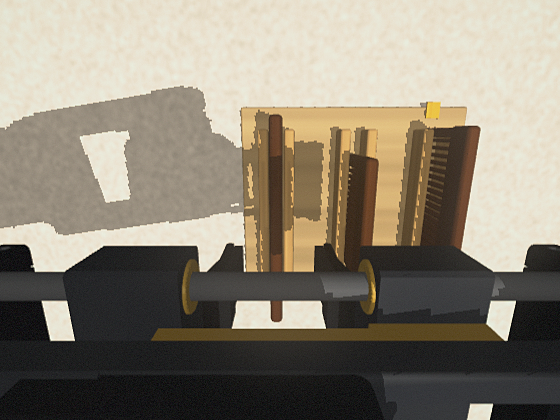

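Run:
```python
from h import *
from rig import bot
np.set_printoptions(precision=4,suppress=True)
c=dict(np.load("w10.npz")); P=[ray(c,275.3,114.5,.078),ray(c,277,321,.078)];print(P,np.linalg.norm(P[0]-P[1]))
m=np.mean(P,0); s=bot.read_state(); d=m-s["position"]; print(m,np.array(s["tcp_rot"]).T@d/.025, np.degrees(np.arctan2(*(P[0]-P[1])[1::-1])),[pt(c,276,v)[2] for v in (130,180,220)])
```

```text
[array([0.4722, 0.2449, 0.078 ]), array([0.4475, 0.079 , 0.078 ])] 0.1677313202645353
[0.4599 0.162  0.078 ] [-0.0265 -0.1021  1.1473] 81.52258753547889 [np.float64(0.07770810392242758), np.float64(0.07845750831073267), np.float64(0.07962658873731868)]
```

move_arm([
  {"hand": 40, "x": 0, "y": -0.06, "z": 0.5, "wx": 0, "wy": 0, "wz": 0},
  {"hand": 40, "x": 0, "y": 0, "z": 0.8, "wx": 0, "wy": 0, "wz": 0},
  {"hand": 40, "x": 0, "y": 0, "z": 0.8, "wx": 0, "wy": 0, "wz": 0},
  {"hand": 40, "x": 0, "y": 0, "z": 0.8, "wx": 0, "wy": 0, "wz": 0},
  {"hand": 40, "x": 0, "y": 0, "z": 0.6, "wx": 0, "wy": 0, "wz": 0},
  {"hand": 40, "x": 0, "y": 0, "z": 0.5, "wx": 0, "wy": 0, "wz": 0},
  {"hand": 40, "x": 0, "y": 0, "z": 0, "wx": 0, "wy": 0, "wz": 0},
  {"hand": 0, "x": 0, "y": 0, "z": 0, "wx": 0, "wy": 0, "wz": 0},
  {"hand": 0, "x": 0, "y": 0, "z": 0, "wx": 0, "wy": 0, "wz": 0},
  {"hand": 0, "x": 0, "y": 0, "z": 0, "wx": 0, "wy": 0, "wz": 0},
  {"hand": 0, "x": 0, "y": 0, "z": 0, "wx": 0, "wy": 0, "wz": 0},
  {"hand": 0, "x": 0, "y": 0, "z": 0, "wx": 0, "wy": 0, "wz": 0},
  {"hand": 0, "x": 0, "y": 0, "z": 0, "wx": 0, "wy": 0, "wz": 0},
  {"hand": 0, "x": 0, "y": 0, "z": 0, "wx": 0, "wy": 0, "wz": 0},
  {"hand": 0, "x": 0, "y": 0, "z": 0, "wx": 0, "wy": 0, "wz": 0},
])

```text
time_s: 22.6
position: [0.4597, 0.1625, 0.0072]
tcp_rot: [[0.154, 0.988, 0.001], [0.988, -0.154, 0.0], [0.0, 0.001, -1.0]]
force: [-0.5, 0.4, 5.8]
opening: 0.115
```

move_arm([
  {"hand": 0, "x": 0, "y": 0, "z": -0.2, "wx": 0, "wy": 0, "wz": 0},
  {"hand": 0, "x": 0, "y": 0, "z": -0.4, "wx": 0, "wy": 0, "wz": 0},
  {"hand": 0, "x": 0, "y": 0, "z": -0.6, "wx": 0, "wy": 0, "wz": 0},
  {"hand": 0, "x": 0, "y": 0, "z": -0.8, "wx": 0, "wy": 0, "wz": 0},
  {"hand": 0, "x": 0, "y": 0, "z": -0.8, "wx": 0, "wy": 0, "wz": 0},
  {"hand": 0, "x": 0, "y": 0, "z": -0.8, "wx": 0, "wy": 0, "wz": 0},
  {"hand": 0, "x": 0, "y": 0, "z": -0.8, "wx": 0, "wy": 0, "wz": 0},
  {"hand": 0, "x": 0, "y": 0, "z": -0.8, "wx": 0, "wy": 0, "wz": 0},
  {"hand": 0, "x": 0, "y": 0, "z": -0.8, "wx": 0, "wy": 0, "wz": 0},
  {"hand": 0, "x": 0, "y": 0, "z": -0.8, "wx": 0, "wy": 0, "wz": 0},
  {"hand": 0, "x": 0, "y": 0, "z": -0.8, "wx": 0, "wy": 0, "wz": 0},
  {"hand": 0, "x": 0, "y": 0, "z": -0.6, "wx": 0, "wy": 0, "wz": 0},
  {"hand": 0, "x": 0, "y": 0, "z": -0.4, "wx": 0, "wy": 0, "wz": 0},
  {"hand": 0, "x": 0, "y": 0, "z": -0.2, "wx": 0, "wy": 0, "wz": 0},
  {"hand": 0, "x": 0, "y": 0, "z": 0, "wx": 0, "wy": 0, "wz": 0},
  {"hand": 0, "x": 0, "y": 0, "z": 0, "wx": 0, "wy": 0, "wz": 0},
])

```text
time_s: 24.2
position: [0.4587, 0.1624, 0.2262]
tcp_rot: [[0.154, 0.988, -0.001], [0.988, -0.154, -0.0], [-0.0, -0.001, -1.0]]
force: [-0.2, 0.4, -1.3]
opening: 0.112
```

```bash
python3 look.py w11
python3 - <<'E'
from plan import *
from rig import bot
np.set_printoptions(precision=3,suppress=True)
s=bot.read_state()
print(delta(s["position"],s["tcp_rot"],[.652,-.0196,.187],rot(83.5,.4)))
E
```

```text
24.2 [0.4587 0.1624 0.2262] [[0.15354561792995325, 0.9881404920548678, -0.001452988669117214], [0.9881414755776989, -0.15354604771144467, -0.00018834893855302755], [-0.00040921588033226183, -0.0014068382133425477, -0.9999989266737265]] [-0.1938  0.4401 -1.2736] 0.11165237529678695
(array([-6.005,  8.763,  1.546]), array([-23.021,   0.494,  -2.295]))
```

View pics/w11.png

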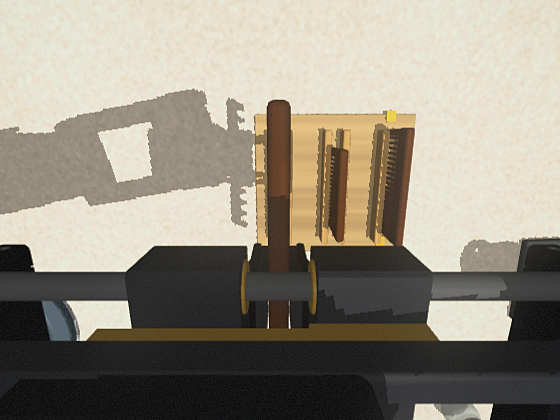

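The long comb is held level in the jaws, its spine at columns 268–290. The short and checked combs are still in their slots. I'll tilt here before moving across, so the gripper stays clear of the camera head.

move_arm([
  {"hand": 0, "x": 0, "y": 0, "z": 0, "wx": -3, "wy": 0, "wz": -0.4},
  {"hand": 0, "x": 0, "y": 0, "z": 0, "wx": -5, "wy": 0, "wz": -0.5},
  {"hand": 0, "x": 0, "y": 0, "z": 0, "wx": -5, "wy": 0, "wz": -0.5},
  {"hand": 0, "x": 0, "y": 0, "z": 0, "wx": -5, "wy": 0.5, "wz": -0.5},
  {"hand": 0, "x": 0, "y": 0, "z": 0, "wx": -5, "wy": 0, "wz": -0.4},
  {"hand": 0, "x": 0, "y": 0, "z": 0, "wx": 0, "wy": 0, "wz": 0},
])

```text
time_s: 24.85
position: [0.4542, 0.1622, 0.2241]
tcp_rot: [[0.111, 0.918, 0.381], [0.994, -0.102, -0.044], [-0.002, 0.384, -0.923]]
force: [0.3, 0.0, -0.3]
opening: 0.109
```

Run:
```python
from plan import *
from rig import bot
np.set_printoptions(precision=3,suppress=True)
s=bot.read_state()
print(s["position"],delta(s["position"],s["tcp_rot"],[.652,-.0196,.187],rot(83.5,.4)))
```

```text
[0.454 0.162 0.224] (array([-6.346,  7.432,  4.708]), array([-0.343,  0.032,  0.157]))
```

move_arm([
  {"hand": 0, "x": -0.25, "y": 0.3, "z": 0.2, "wx": 0, "wy": 0, "wz": 0},
  {"hand": 0, "x": -0.5, "y": 0.6, "z": 0.4, "wx": 0, "wy": 0, "wz": 0},
  {"hand": 0, "x": -0.6, "y": 0.7, "z": 0.45, "wx": 0, "wy": 0, "wz": 0},
  {"hand": 0, "x": -0.7, "y": 0.8, "z": 0.5, "wx": 0, "wy": 0, "wz": 0},
  {"hand": 0, "x": -0.7, "y": 0.8, "z": 0.5, "wx": 0, "wy": 0, "wz": 0},
  {"hand": 0, "x": -0.7, "y": 0.8, "z": 0.5, "wx": 0, "wy": 0, "wz": 0},
  {"hand": 0, "x": -0.7, "y": 0.8, "z": 0.5, "wx": 0, "wy": 0, "wz": 0},
  {"hand": 0, "x": -0.7, "y": 0.8, "z": 0.5, "wx": 0, "wy": 0, "wz": 0},
  {"hand": 0, "x": -0.6, "y": 0.7, "z": 0.45, "wx": 0, "wy": 0, "wz": 0},
  {"hand": 0, "x": -0.5, "y": 0.6, "z": 0.4, "wx": 0, "wy": 0, "wz": 0},
  {"hand": 0, "x": -0.35, "y": 0.4, "z": 0.25, "wx": 0, "wy": 0, "wz": 0},
  {"hand": 0, "x": 0, "y": 0, "z": 0, "wx": 0, "wy": 0, "wz": 0},
  {"hand": 0, "x": 0, "y": 0, "z": 0, "wx": 0, "wy": 0, "wz": 0},
  {"hand": 0, "x": 0, "y": 0, "z": 0, "wx": 0, "wy": 0, "wz": 0},
])

```text
time_s: 26.25
position: [0.6526, -0.017, 0.1906]
tcp_rot: [[0.112, 0.915, 0.387], [0.994, -0.103, -0.042], [0.001, 0.389, -0.921]]
force: [0.2, -0.0, -0.0]
opening: 0.114
```

```bash
python3 look.py w12; python3 cam.py 3 top scene
python3 - <<'E'
import cv2
a=cv2.imread("pics/scene3.png"); cv2.imwrite("pics/c13.png",cv2.resize(a[150:350,180:400],None,fx=3,fy=3,interpolation=cv2.INTER_CUBIC))
E
```

```text
26.25 [ 0.6526 -0.017   0.1906] [[0.11156105977188988, 0.915370945162191, 0.3868464329620342], [0.9937564723572807, -0.10334260792618999, -0.042052099056131845], [0.0014844495901751738, 0.38912252330068275, -0.9211848122225657]] [ 0.2134 -0.0018 -0.0344] 0.11411167364124883
```

View pics/w12.png

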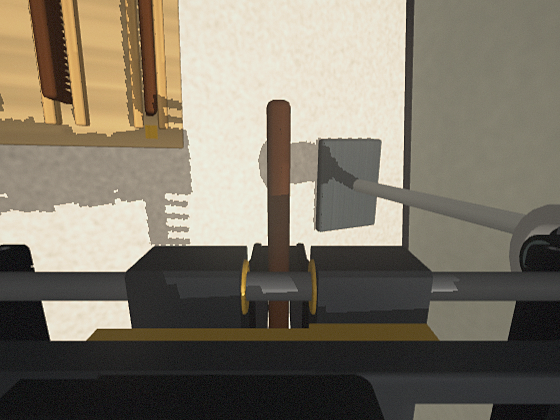

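View pics/c13.png

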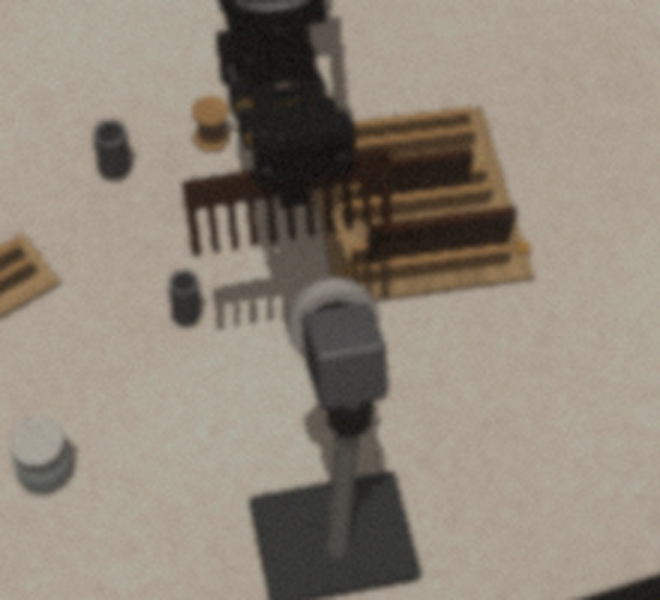

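View pics/top3.png

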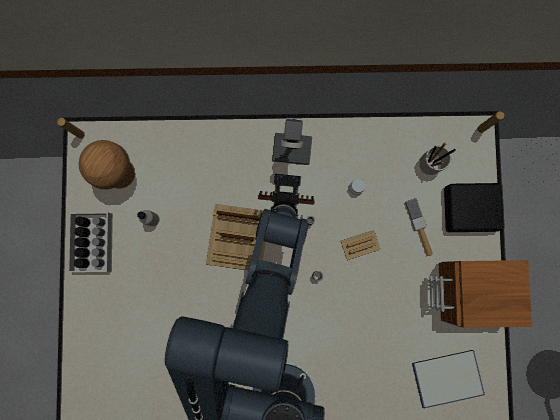

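The wrist view shows the comb spine upright at (268–290, 100–245), the stand base edge parallel to it, and the edge of the ring light at (535,235). The scene view shows the long comb hanging level in front of the lens. I'll cross-check the lens and comb positions.

Run:
```python
from h import *
np.set_printoptions(precision=4,suppress=True)
c=dict(np.load("w12.npz")); C=cloud(c); I=c["image"].astype(int)
sub=C[195:280,500:560].reshape(-1,3); b=I[195:280,500:560].sum(2).reshape(-1)
m=(sub[:,2]>.24)&(sub[:,2]<.33)&(sub[:,0]>.74)&(sub[:,0]<.85); Q=sub[m]; print(len(Q),Q.min(0),Q.max(0),Q.mean(0))
y=np.radians(-6.5);xh=np.array([np.cos(.4)*np.cos(y),np.cos(.4)*np.sin(y),np.sin(.4)]);yh=np.array([-np.sin(y),np.cos(y),0]);zh=np.cross(xh,yh)
L=np.array([.784,-.035,.282]); 
print("wrist ring in head frame", np.percentile((Q-L)@np.c_[xh,yh,zh],[2,50,98],axis=0))
for n in ("scene0","top0"):
    d=dict(np.load(n+".npz"));P=cloud(d).reshape(-1,3); b=d["image"].reshape(-1,3).astype(int).sum(1)
    m=(d["z_map"].reshape(-1)>0)&(P[:,2]>.2)&(P[:,2]<.36)&(P[:,0]>.7)&(P[:,0]<.95)&(abs(P[:,1])<.12)
    H=(P[m]-L)@np.c_[xh,yh,zh]
    r=H[H[:,0]<.02]; print(n,"ring x",np.percentile(r[:,0],[2,10,50,98]),"y",r[:,1].min(),r[:,1].max(),"z",r[:,2].max())
    for lo in (.03,.045,.06,.075):
        k=(H[:,0]>lo)&(H[:,0]<lo+.015)&(H[:,2]>-.01)
        print(lo,"box y",np.percentile(H[k,1],[2,98]),"z",np.percentile(H[k,2],98))
# comb in scene/top now
for n in ("scene3","top3"):
    d=dict(np.load(n+".npz"));P=cloud(d).reshape(-1,3); I=d["image"].reshape(-1,3).astype(int)
    red=(I[:,0]-I[:,2]>15)&(I.sum(1)<220)
    m=red&(P[:,2]>.17)&(P[:,2]<.28)&(P[:,0]>.55)&(P[:,0]<.72)&(abs(P[:,1]+.017)<.12)
    Q=P[m]; print(n,len(Q)); H=(Q-L)@np.c_[xh,yh,zh]; print(np.percentile(H,[1,50,99],axis=0))
    # y slope
    A=np.c_[H[:,1],H[:,2],np.ones(len(H))]; print("plane slopes (yaw,tilt,x0)",np.linalg.lstsq(A,H[:,0],rcond=None)[0])
```

```text
1999 [ 0.7763 -0.0528  0.2545] [ 0.8373 -0.0003  0.2905] [ 0.7915 -0.0225  0.2706]
wrist ring in head frame [[-0.0059 -0.0128 -0.0297]
 [ 0.0009  0.0149 -0.0128]
 [ 0.0216  0.0324  0.0076]]
scene0 ring x [0.001  0.0044 0.0132 0.0171] y -0.031160925682514953 0.036482257978149725 z 0.037404023292626085
0.03 box y [-0.0224  0.0253] z 0.029256523048507947
0.045 box y [-0.0225  0.0247] z 0.028947136883255918
0.06 box y [-0.0222  0.0261] z 0.028613294118899645
0.075 box y [-0.0198  0.025 ] z 0.027339547287340143
top0 ring x [-0.004   0.0023  0.0109  0.0179] y -0.03240648253032651 0.03308437625889062 z 0.043508492331157625
0.03 box y [-0.0232  0.0256] z 0.03586842989037535
0.045 box y [-0.0223  0.0241] z 0.033331442974033995
0.06 box y [-0.0231  0.0253] z 0.032964642819708775
0.075 box y [-0.0182  0.02  ] z 0.025829170103982023
scene3 620
[[-0.16   -0.0789 -0.0295]
 [-0.1536  0.0225  0.0175]
 [-0.1487  0.0868  0.0397]]
plane slopes (yaw,tilt,x0) [-0.0042  0.0217 -0.154 ]
top3 153
[[-0.1627 -0.0795 -0.0245]
 [-0.1545 -0.0404  0.0333]
 [-0.151   0.0851  0.044 ]]
plane slopes (yaw,tilt,x0) [-0.0047 -0.043  -0.1542]
```

move_arm([
  {"hand": 0, "x": 0, "y": 0, "z": 0, "wx": 0, "wy": 0, "wz": 0},
  {"hand": 0, "x": 0, "y": 0, "z": 0, "wx": 0, "wy": 0, "wz": 0},
  {"hand": 0, "x": 0, "y": 0, "z": 0, "wx": 0, "wy": 0, "wz": 0},
])

```text
time_s: 26.7
position: [0.6537, -0.0177, 0.191]
tcp_rot: [[0.112, 0.915, 0.389], [0.994, -0.104, -0.043], [0.001, 0.391, -0.92]]
force: [0.1, 0.0, -0.9]
opening: 0.116
```

Run:
```python
from rig import bot,order
import numpy as np
s=bot.read_state(); print(s["position"],np.round(s["qvel"],2),s["opening"],s["time_s"])
order.hand_in()
```

```text
[ 0.65365279 -0.01774977  0.1910499 ] [-0.13  0.06 -0.05 -0.    0.02  0.07] 0.11598984260668653 26.7
the job is handed in; nothing more can be done
```

The checked comb is in the once-empty slot and let go, and the long comb is held up in front of the inspection camera. I handed the job in at 26.7 s. `order.hand_in()` gives no verdict, so the result rests on my own measurements.

- **Checked comb:** its spine top measured 78–80 mm above the table, against 78 mm expected when seated. Its middle was within about 1 mm of the slot's middle, and it stood upright.
- **Long comb:** its mid-plane is about 159 mm in front of the lens, and its middle is within about 5 mm of the view point in the other directions. The squareness error is below 0.05 rad, and the jaws read about 10 mm, the comb's thickness. Joint speeds were at most 0.13 degrees/s just before handing in.
- **Other things:** the short comb was still in its slot in the last pictures. I did not measure it or the bystanders there, but nothing looked out of place and the arm never touched them.

**Disagreement with the text:** the first two grasps of the checked comb closed on air just above its spine. The wrist depth image showed the real fingertips about 40 mm behind the reported TCP. Going 40 mm deeper gave a firm grip on both combs.

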